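# Clamp a plaster casting mould in the screw clamp

## Task

Stand the plaster mould upright on the bed of the screw clamp, lengthwise between the two jaws and centred across their width; set it down gently, because plaster chips if it is dropped. Let go of it, then wind the crank clockwise until the sliding jaw has pushed the mould against the fixed jaw and holds it firmly between both, but stop as soon as it is firm, because plaster cracks if overtightened. Let go of the crank, and leave the other things on the table where they are.

Things in the scene. Friction and masses are not known exactly. Their poses are not given: they have to be found in the camera images.
- vise: Grey iron screw clamp (bench vise), fixed. Origin under its base, at table height; y along the screw, from the crank (-y) to the fixed jaw (+y), x across. Base 140 mm in x, y -145 to +125. Bed top: z = 30, 100 mm in x. Jaws: 100 mm in x, tops at z = 130. The fixed jaw's wooden face is pinned somewhere between y = +72 and +84 (varies, not reported).
- jaw: Sliding jaw, moves only along the vise's y, driven by the crank. Origin: foot of its wooden clamping face (100 mm wide, 85 mm tall) on the bed, mid-width; axes as the vise. The face looks to +y; the jaw is 38 mm thick behind it, 100 mm tall. The face has a stiff rubber cushion (1 mm per 45 N). About 100 N holds the mould firmly, 30 N is the least that will do, and more than 250 N cracks it.
- crank (a joint): Crank angle q in rad, 0 to 5.5 at the start; grows clockwise as seen from the crank end (looking along vise +y). The sliding jaw goes 3.8 mm per rad (24 mm a turn) towards the fixed jaw; its face is near y = -66 mm + 3.8 q. At 0 the arm points up; at q the grip is at x = 52 sin q, z = 100 + 52 cos q mm in the vise frame. It stays where it is left (it springs back a little if wound hard).
- crank_axis (a point): Point on the screw axis in the plane of the grip's middle: centre of the grip's circle (x = 0, y = -210, z = 100 mm in the vise frame; axes as the vise). Push needed at the grip: about 6 N to wind freely; under 1 N more while the mould is pushed along the bed; about 13 N when it is held firmly (100 N between the jaws): stop; about 24 N cracks it (250 N).
- crank_grip (a point): Middle of the crank's round wooden grip, 24 mm thick, 78 mm long, parallel to the screw, spinning freely on its pin so it can be held while carried round. It circles the screw axis at 52 mm radius, 48 to 152 mm above the table, at y = -210 mm in the vise frame; it extends 45 mm towards the crank arm and 33 mm away from it. Site axes turn with the crank: z outward along the arm, y = vise y.
- mould: Two-part plaster mould, a loose off-white block standing upright: 60 mm in x, 90 mm in y (its length), 100 mm in z, 0.4 to 0.7 kg; a seam round its middle, a round pouring hole on top. Origin: centre of its underside, z up. In the clamp its length goes along the screw, either way round. Its 60 mm width is the side to grip.
- plate: White ceramic plate, 180 mm across, 22 mm high; leave alone. Origin under its centre.
- figurine: Unglazed clay animal figure, about 64 mm wide and 105 mm tall; leave alone. Origin under its centre.
- glaze_jar: Lidded jar, 64 mm across, 85 mm tall; leave alone. Origin under its centre.
- bat: Flat plaster slab, 150 x 110 x 22 mm; leave alone. Origin under its centre.
- palette: Round metal paint palette, 150 mm across, 9 mm high; leave alone. Origin under its centre.
- brush: Paint brush, 190 mm long, lying along its x; leave alone.
- bowl: White ceramic bowl, 120 mm across, 55 mm high; leave alone. Origin under its centre.

How it is judged:
On the way:
1. the mould stands upright on the clamp's bed between the jaws, lengthwise along the screw and centred across the jaws within 20 mm, let go by the fingers and not yet clamped (x of mould in the frame of vise between -0.02 and 0.02 m and z of mould in the frame of vise between 0.025 and 0.035 m and y of mould in the frame of vise between -0.03 and 0.055 m and angle between mould's own z axis and vertical below 0.1 rad and angle between the y axis of mould and the y axis of vise, either way round below 0.15 rad and contact force between the fingers and mould below 0.1 N and contact force between jaw and mould below 5 N), for 0.2 s.
At the end, for the whole second after the job is handed in: The mould stands on the bed, upright within 0.1 rad, lengthwise along the screw within 0.15 rad and centred across the jaws within 20 mm, against the fixed jaw and held by the sliding jaw with over 30 N; fingers off it, mould and crank at rest, other things within 30 mm of their places (x of mould in the frame of vise between -0.02 and 0.02 m and z of mould in the frame of vise between 0.025 and 0.035 m and y of mould in the frame of vise between -0.03 and 0.055 m and angle between mould's own z axis and vertical below 0.1 rad and angle between the y axis of mould and the y axis of vise, either way round below 0.15 rad and contact force between the fingers and mould below 0.1 N and contact force between jaw and mould above 30 N and linear speed of mould below 0.01 m/s and velocity of joint crank between -0.1 and 0.1 rad/s); the robot touches nothing.
It fails at once if the mould is squeezed by the jaws with more than 250 N (the plaster cracks) (contact force between jaw and mould above 250 N).
It fails at once if the mould is dropped or knocked: it moves faster than 0.6 m/s without being held (linear speed of mould above 0.6 m/s and contact force between the fingers and mould below 0.1 N).
It fails at once if another thing on the table is moved by more than 30 mm (distance of any of plate, figurine, glaze_jar, bat, palette, brush, bowl from where it was at the start of the episode above 0.03 m).
It also fails if it takes over 72 s, if anything falls off the work surface, if the arm or the gripper's body presses on something with over 40 N, if the wrist force passes 120 N, or if a joint passes its speed limit or range.

## Robot

A 6-joint arm with a two-finger parallel gripper is mounted at the origin on the work surface. World frame = base frame: x ahead of the robot, y to its left, z up, the work surface at z = 0. Lengths are in m, angles in rad, forces in N, time in s.
With the tool pointing down it reaches from about 0.35 to 0.85 m from the base axis. Payload 8.1 kg.
Tool frame: the origin (TCP) lies on the centre line of the jaws, within the pads' length; the fingertips stand 19 mm ahead of it and the grasp point (between the pads) is the TCP (robot.tips_ahead is the distance from the TCP to the fingertips, in m); y points along the fingers, z is the direction in which the jaws open and shut, and the axes are right-handed (so a half turn about y gives the same grasp; the last joint's range is limited). The gripper opens to 93 mm and grips with 3 to 60 N. Pads are 15 mm wide; open, the fingers measure 128 mm over their backs; the gripper's body (75 mm by 188 mm) begins 65 mm behind the grasp point.
Start: joints at [1.147, 0.13, 1.488, -0, 1.523, -0.085], TCP at [0.199, 0.566, 0.238] pointing down, gripper open.
Joint ranges: [-2.96, 2.96], [-0.89, 2.26], [0.02, 2.5], [-1.34, 4.48], [0, 2.73], [-2.66, 2.66]. Speed limits (rad/s): [2.39, 2.39, 2.79, 3.14, 3.14, 3.14].

## Interface

Orientations are given as a rotation vector (axis times angle).
In Python, from plant import robot, imaging, models gives the robot as it stands.
- The arm moves only by the tool carry_out, never from a script. Its argument "motion" is one flat list of numbers, 7 for each row, row after row: the shift along the tool's x, y, z in m, then the turn, a rotation vector about the tool's x, y, z in degrees, then the opening, from -1 (shut) to 1 (fully open). A call has exactly 5 rows; each row shifts and turns the pose as measured when the row begins, along the tool's axes as they then stand; what a row does not reach is not made up. A row lasts 1/10 s, in which the tool goes at most 50 mm and 8.59 degrees, less where a joint would pass 70% of its speed; a pose out of reach is approached as far as the arm can. A call is refused whole if a number of a shift passes 0.05 or a number of a turn 8.59, either way. A call with a gripper value outside its range is refused whole. The fingers move at their own pace and stop on an object; "squeeze" is the grip in N (left out, the last holds). Time passes only in rows, so rows that do not move let the fingers close, or fill a call up. It gives the time, the measured TCP pose, the force and the opening at its end, in the units of the state.
- robot.read_state(): the state, without advancing time (a new reading comes with each control period).
- imaging.read_camera(name): name is "scene" or "top"; returns the picture (384x512x3 uint8, blue, green, red); there is no depth.
- imaging.camera_model(name): a dict with "K" (3x3 intrinsics, pixels), "position" and "orientation" of the camera in the world. Camera axes: x right, y down, z forward; pixel columns grow to the right and rows downward; lengths in m; the calibration is good to about 2 mm. A picture is of the moment at which its call begins. camera_model takes no time and is no camera call.
- robot.close_job(): hands the job in, once; it reports no verdict.
Trained networks look in the newest picture that a camera, given by its name, has taken for a name from the list of things; names that differ only in an ending like _2 or _b are one class to them, and where a whole thing is asked for, a point or a joint stands for the part that bears it (a point fixed in the world has none). Each returns a list of dicts, best first, with "confidence" (0 to 1); they miss things now and then, are a little off and sometimes report something else, mostly with a low value. They report only what shows in the picture. A call takes as long as a camera call.
- models.outline_of(camera, thing): "pixels" (384x512 bool, what is visible of it) and "pixel" ([column, row] in pixels, amid what is visible of it).
The state is a dict: "t": time; "q": joint angles; "dq": joint speeds; "joint_torque": joint torques, N m; "tool_pos": TCP position; "orientation": TCP orientation; "force": force on the tool from outside, world axes, zero at the start; "wrist_torque": the same for the moment, N m; "opening": finger opening in m.
Only numpy, scipy, OpenCV 4.12 (cv2) and the standard library are available. Lean on these libraries where they do the work, as an engineer would, in place of code of your own. Each camera call takes 0.05 s, during which the arm holds its last target.

## Working session

There is one attempt and no reset: what is moved stays moved. The work goes in short steps, Python scripts to look and compute and a tool call to move; the robot and the scene stay as the last step left them, time stands still between calls to the robot, and variables do not carry over. Pictures are saved under pics/ and viewed, and the job is handed in when it is done.

Besides the shell and the picture viewer there is one more tool, called after "Emit:" as name(argument=value, ...), one argument or row to a line, values as JSON. carry_out: Moves the arm, as the interface text tells. Its arguments: {"type":"object","properties":{"motion":{"type":"array","items":{"type":"number"}},"squeeze":{"type":"number"}},"required":["motion"]}

```bash
mkdir -p pics; ls; cat > h.py <<'E'
import numpy as np, cv2
from scipy.spatial.transform import Rotation as R
from plant import robot, imaging, models
def cam(n):
    m=imaging.camera_model(n); return np.array(m["K"]),np.array(m["position"]),m["orientation"]
def Rm(o):
    o=np.array(o,float)
    if o.shape==(3,3): return o
    return R.from_rotvec(o).as_matrix() if o.size==3 else R.from_quat(o).as_matrix()
def ray(n,px):
    K,p,o=cam(n); d=Rm(o)@np.linalg.inv(K)@np.array([px[0],px[1],1.]); return p,d
def onz(n,px,z):
    p,d=ray(n,px); return p+d*(z-p[2])/d[2]
def proj(n,P):
    K,p,o=cam(n); P=np.atleast_2d(P); c=(P-p)@Rm(o); u=c@K.T; return u[:,:2]/u[:,2:]
E
python3 - <<'E'
from h import *
for n in("scene","top"):
    im=imaging.read_camera(n); cv2.imwrite(f"pics/{n}0.png",im); print(n,imaging.camera_model(n))
s=robot.read_state(); print({k:np.round(v,3) for k,v in s.items()})
for n in("scene","top"):
    for t in("vise","jaw","crank","crank_grip","mould","plate","figurine","glaze_jar","bat","palette","brush","bowl"):
        try: print(n,t,[(round(d["confidence"],2),np.round(d["pixel"]).tolist(),int(d["pixels"].sum())) for d in models.outline_of(n,t)][:3])
        except Exception as e: print(t,e); 
print(robot.read_state()["t"])
E
```

```text
pics
scene {'K': array([[417.67276652,   0.        , 250.38602712],
       [  0.        , 417.67276652, 200.38711578],
       [  0.        ,   0.        ,   1.        ]]), 'position': array([0.91998185, 0.66005952, 1.1144876 ]), 'orientation': array([-0.72274406, -2.72822209,  0.91819733])}
top {'K': array([[411.38026049,   0.        , 256.16161553],
       [  0.        , 411.38026049, 189.76259973],
       [  0.        ,   0.        ,   1.        ]]), 'position': array([0.34103668, 0.00874593, 1.42181327]), 'orientation': array([-2.15048272,  2.12404998, -0.15009738])}
{'t': np.float64(0.1), 'q': array([ 1.147,  0.131,  1.489, -0.   ,  1.523, -0.085]), 'dq': array([ 0.001, -0.002, -0.002,  0.   ,  0.   ,  0.001]), 'joint_torque': array([ 1.0000e-03, -5.6134e+01, -4.9310e+01,  7.7000e-02,  2.9000e-02,
       -0.0000e+00]), 'tool_pos': array([0.199, 0.565, 0.237]), 'orientation': array([-1.556,  0.266, -0.266]), 'force': array([ 0.244,  0.604, -0.797]), 'wrist_torque': array([-0.01 ,  0.053,  0.012]), 'opening': np.float64(0.093)}
scene vise [(0.73, [234.0, 203.0], 4098)]
scene jaw [(
[... 492 characters left out ...]
.0, 361.0], 736)]
scene bowl [(0.7, [389.0, 298.0], 1483)]
top vise [(0.63, [284.0, 188.0], 3749), (0.34, [121.0, 201.0], 423)]
top jaw [(0.74, [301.0, 191.0], 522), (0.25, [283.0, 188.0], 3616), (0.25, [337.0, 185.0], 384)]
top crank [(0.54, [337.0, 183.0], 311), (0.22, [301.0, 189.0], 451)]
top crank_grip [(0.7, [336.0, 182.0], 301)]
top mould [(0.83, [196.0, 185.0], 628), (0.47, [273.0, 133.0], 1861)]
top plate [(0.91, [271.0, 133.0], 1973)]
top figurine [(0.7, [211.0, 140.0], 275)]
top glaze_jar [(0.75, [122.0, 205.0], 385)]
top bat [(0.58, [391.0, 180.0], 1413)]
top palette [(0.81, [345.0, 267.0], 1523)]
top brush [(0.87, [147.0, 144.0], 467)]
top bowl [(0.56, [130.0, 246.0], 1011)]
1.3
```

```bash
python3 - <<'E'
import cv2
a=cv2.imread("pics/top0.png");cv2.imwrite("pics/top0c.png",cv2.resize(a[100:300,160:420],None,fx=3,fy=3,interpolation=2))
a=cv2.imread("pics/scene0.png");cv2.imwrite("pics/scene0c.png",cv2.resize(a[120:320,150:350],None,fx=3,fy=3,interpolation=2))
E
```

```text
(no output)
```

View pics/top0c.png

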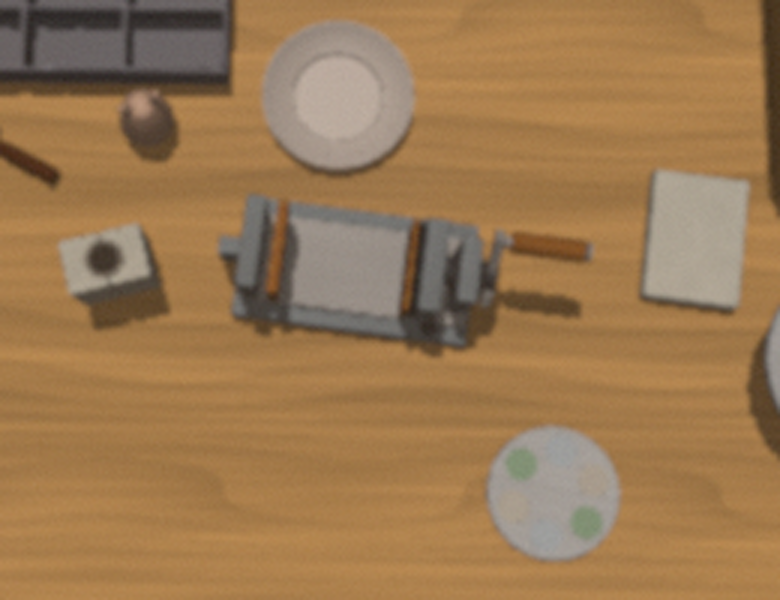

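View pics/scene0c.png

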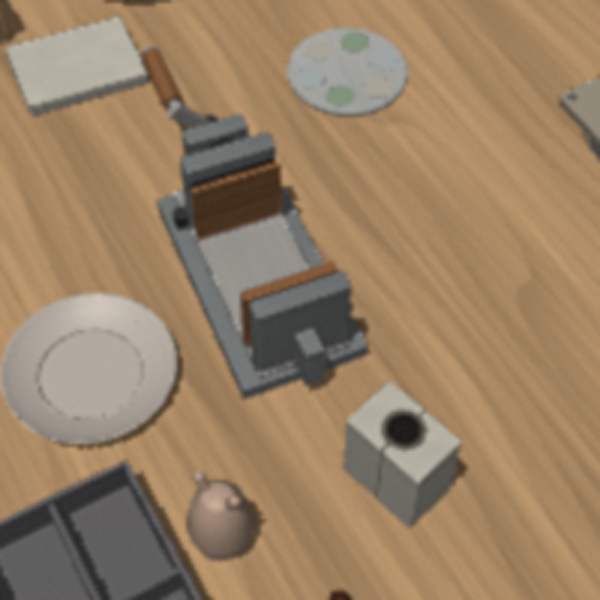

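View pics/top0.png

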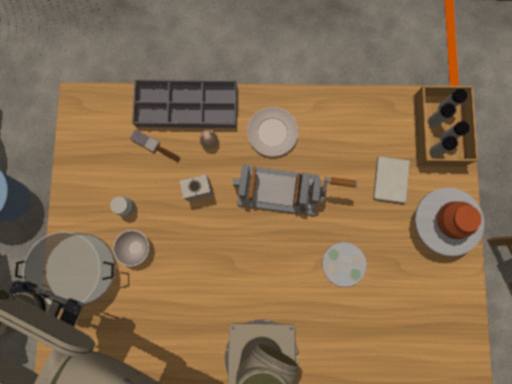

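View pics/scene0.png

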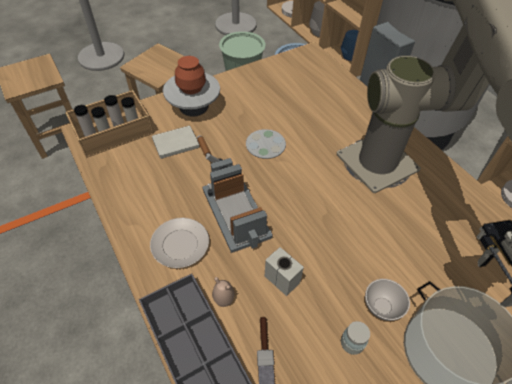

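```bash
python3 - <<'E'
import cv2
a=cv2.imread("pics/top0.png");cv2.imwrite("pics/top0v.png",cv2.resize(a[155:225,230:362],None,fx=6,fy=6,interpolation=2))
a=cv2.imread("pics/scene0.png");cv2.imwrite("pics/scene0v.png",cv2.resize(a[130:255,190:280],(540,750)[::1],interpolation=2)[:600])
E
```

```text
(no output)
```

View pics/top0v.png

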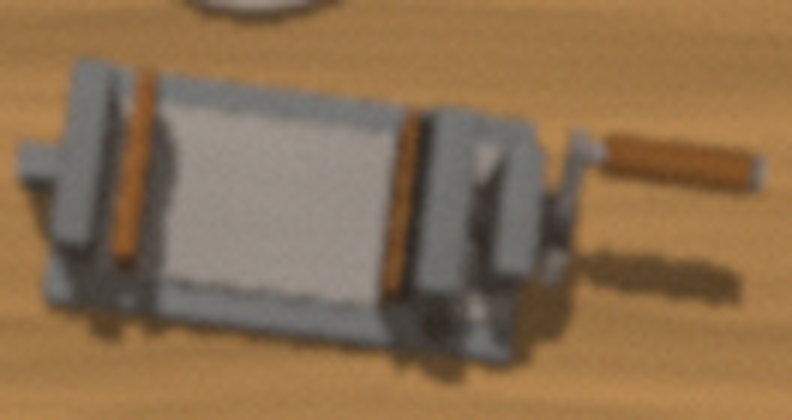

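```bash
cat > fit.py <<'E'
from h import *
from scipy.optimize import minimize
def box(x0,x1,y0,y1,z0,z1): return np.array([[x,y,z] for x in(x0,x1) for y in(y0,y1) for z in(z0,z1)],float)
def place(P,pose):
    c,s=np.cos(pose[2]),np.sin(pose[2]); Q=P.copy(); Q[:,0]=pose[0]+c*P[:,0]-s*P[:,1]; Q[:,1]=pose[1]+s*P[:,0]+c*P[:,1]; return Q
def sil(n,boxes,pose,S=4):
    m=np.zeros((384*S,512*S),np.uint8)
    for b in boxes:
        h=cv2.convexHull(((proj(n,place(b,pose))+.5)*S).astype(np.float32)); cv2.fillConvexPoly(m,h.astype(np.int32),1)
    return cv2.resize(m.astype(np.float32),(512,384),interpolation=cv2.INTER_AREA)
def iou(a,b): return np.minimum(a,b).sum()/np.maximum(a,b).sum()
def fit(boxes,masks,x0):
    f=lambda x:-sum(iou(sil(n,boxes,x),m.astype(np.float32)) for n,m in masks.items())
    best=None
    sx=np.array(x0); 
    for k in range(3):
        simp=np.array([sx]+[sx+d for d in np.diag([.02,.02,.15])/(k+1)])
        r=minimize(f,sx,method="Nelder-Mead",options=dict(initial_simplex=simp,xatol=1e-4,fatol=1e-4)); sx=r.x
    return r.x,-r.fun/len(masks)
E
python3 - <<'E'
from fit import *
mm={}
for n in("scene","top"):
    mm[n]=models.outline_of(n,"mould")[0]["pixels"]
B=[box(-.03,.03,-.045,.045,0,.1)]
print("top pt",onz("top",(195,183),.1))
x0=[*onz("top",(195,183),.1)[:2],0.2]
for ms in(mm,{"top":mm["top"]},{"scene":mm["scene"]}): print(fit(B,ms,x0))
x,_=fit(B,mm,x0)
for n in mm:
    im=cv2.imread(f"pics/{n}0.png"); im=cv2.resize(im,None,fx=4,fy=4,interpolation=2)
    P=place(B[0],x); u=(proj(n,P)+.5)*4
    for i in range(8):
        for j in range(i):
            if np.isclose(B[0][i],B[0][j]).sum()==2: cv2.line(im,*[tuple(map(int,u[k])) for k in(i,j)],(0,0,255),1)
    c=u.mean(0).astype(int); cv2.imwrite(f"pics/m_{n}.png",im[c[1]-140:c[1]+140,c[0]-140:c[0]+140])
np.save("mould.npy",x)
a=[cv2.imread(f"pics/m_{n}.png") for n in mm]; cv2.imwrite("pics/mfit.png",np.hstack(a))
# vise mask views
for n in("scene","top"):
    im=cv2.imread(f"pics/{n}0.png")
    for t,c in(("vise",(0,0,255)),("jaw",(0,255,0)),("crank",(255,0,0))):
        m=models.outline_of(n,t)[0]["pixels"]; np.save(f"{n}_{t}.npy",m); im[m]=im[m]//2+np.array(c,np.uint8)//2
    im=im[130:255,190:290] if n=="scene" else im[150:230,225:365]
    cv2.imwrite(f"pics/v_{n}.png",cv2.resize(im,None,fx=4,fy=4,interpolation=0))
E
```

```text
top pt [0.56293797 0.22515768 0.1       ]
(array([0.55440423, 0.22667517, 0.24871724]), np.float64(0.925430417060852))
(array([0.55573567, 0.22630701, 0.23611786]), np.float64(0.9147867560386658))
(array([0.55279742, 0.22701706, 0.24076388]), np.float64(0.9487677216529846))
```

View pics/scene0v.png

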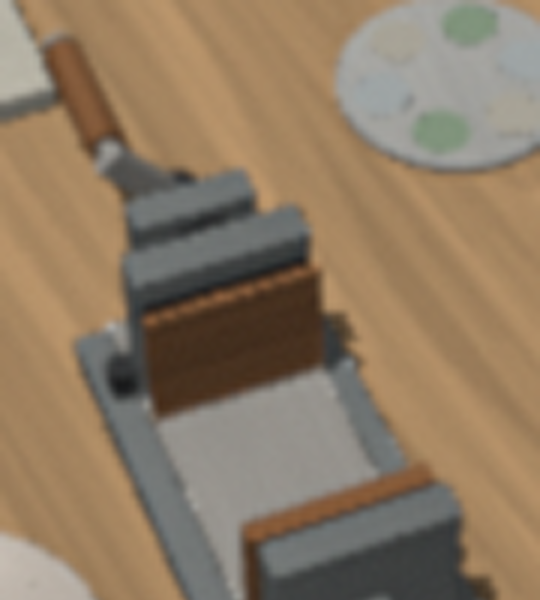

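View pics/mfit.png

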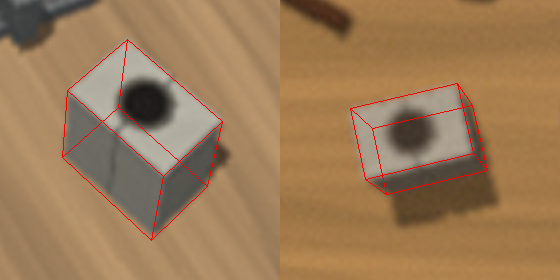

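View pics/v_top.png

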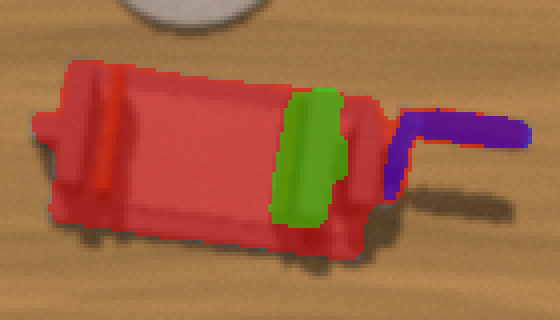

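View pics/v_scene.png

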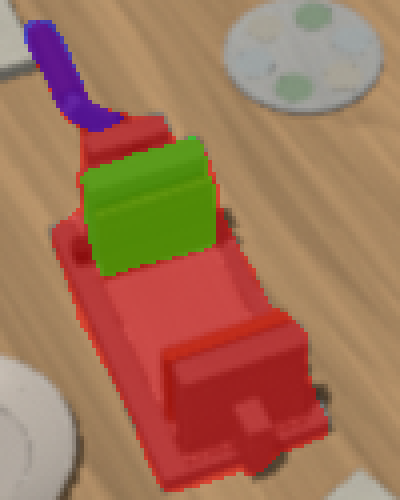

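```bash
cat > vf.py <<'E'
from fit import *
from scipy.optimize import least_squares
T=lambda u,v:((u+.5)/6-.5+230,(v+.5)/6-.5+155)
S=lambda u,v:((u+.5)/6-.5+190,(v+.5)/6-.5+130)
# params: x,y,yaw,yj(sliding face),yf(fixed face),yfo(outer fixed iron)
D=[("top",T(405,110),.05,"j",.115),("top",T(383,292),-.05,"j",.115),
("top",T(157,72),.05,"f",.115),("top",T(133,262),-.05,"f",.115),
("top",T(77,60),.05,"o",.13),("top",T(52,242),-.05,"o",.13),
("top",T(515,362),-.07,-.145,0),("top",T(45,305),-.07,.125,0),
("scene",S(145,326),.05,"j",.115),("scene",S(320,275),-.05,"j",.115),
("scene",S(158,415),.05,"j",.03),("scene",S(325,367),-.05,"j",.03),
]
def pts(p):
    d=dict(j=p[3],f=p[4],o=p[5])
    return np.array([[x,d.get(y,y),z] for _,_,x,y,z in D],float)
def res(p):
    Q=place(pts(p),p); return np.concatenate([proj(D[i][0],Q[i])[0]-D[i][1] for i in range(len(D))])
x0=[*onz("top",(284,188),.03)[:2],-.1,-.06,.078,.11]
r=least_squares(res,x0,loss="soft_l1"); p=r.x
print(np.round(p,4)); print(np.round(res(p).reshape(-1,2),1).tolist())
np.save("vise.npy",p)
for n in("top","scene"):
    im=cv2.resize(cv2.imread(f"pics/{n}0.png"),None,fx=5,fy=5,interpolation=2)
    q=(p[3]+.066)/.0038
    for b,c in((box(-.07,.07,-.145,.125,0,.02),(0,0,255)),(box(-.05,.05,p[4],p[5],.03,.13),(255,0,0)),(box(-.05,.05,p[3]-.038,p[3],.03,.13),(0,255,0)),(box(-.03,.03,p[4]-.09,p[4],.03,.13),(255,255,0))):
        u=(proj(n,place(b,p))+.5)*5
        for i in range(8):
            for j in range(i):
                if np.isclose(b[i],b[j]).sum()==2: cv2.line(im,*[tuple(map(int,u[k])) for k in(i,j)],c,1)
    for qq in(q,):
        G=np.array([[.052*np.sin(qq),y,.1+.052*np.cos(qq)] for y in(-.243,-.165)]); u=(proj(n,place(G,p))+.5)*5
        cv2.line(im,*[tuple(map(int,k)) for k in u],(255,0,255),2)
    print(q)
    im=im[150*5:230*5,225*5:365*5] if n=="top" else im[130*5:250*5,190*5:290*5]
    cv2.imwrite(f"pics/vf_{n}.png",im)
E
python3 vf.py
```

```text
[ 0.5564 -0.0417 -0.1169 -0.0607  0.0753  0.1183]
[[0.4, -0.5], [0.5, -0.4], [0.0, 0.6], [-0.0, -0.8], [0.0, -0.1], [-0.0, 0.2], [-0.6, 0.8], [0.4, 0.3], [0.2, 0.1], [0.8, -0.9], [-0.4, 1.9], [0.0, 0.6]]
1.403347386056085
1.403347386056085
```

View pics/vf_top.png

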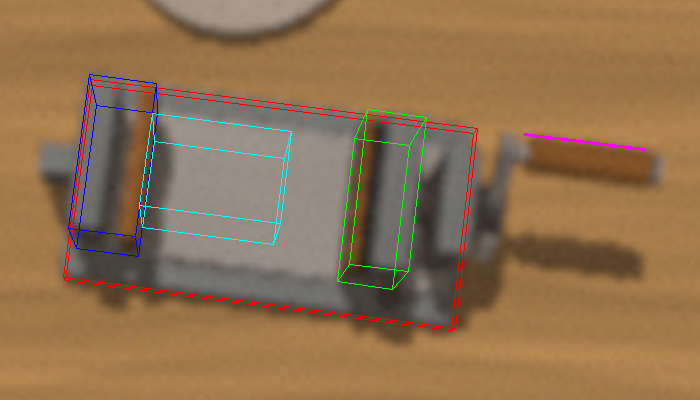

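View pics/vf_scene.png

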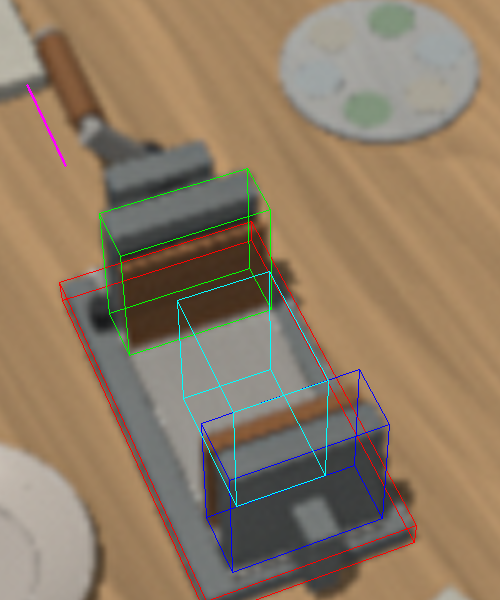

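```bash
cat > cq.py <<'E'
from fit import *
p=np.load("vise.npy")
def gripmask(n,q):
    S=4;m=np.zeros((384*S,512*S),np.uint8)
    a=np.linspace(0,2*np.pi,16)
    c=np.array([.052*np.sin(q),0,.1+.052*np.cos(q)])
    P=np.array([[c[0]+.012*np.cos(t),y,c[2]+.012*np.sin(t)] for t in a for y in(-.243,-.165)])
    h=cv2.convexHull(((proj(n,place(P,p))+.5)*S).astype(np.float32)); cv2.fillConvexPoly(m,h.astype(np.int32),1)
    return cv2.resize(m.astype(np.float32),(512,384),interpolation=cv2.INTER_AREA)
if __name__=="__main__":
    M={n:models.outline_of(n,"crank_grip")[0]["pixels"].astype(np.float32) for n in("top","scene")}
    for q in np.arange(-.4,2.2,.1):
        print(round(q,2),[round(iou(gripmask(n,q),M[n]),2) for n in M])
    # triangulate grip end and base from images
    for n in M:
        im=cv2.imread(f"pics/{n}0.png"); c=[345,182] if n=="top" else [204,149]
        cv2.imwrite(f"pics/g_{n}.png",cv2.resize(im[c[1]-25:c[1]+25,c[0]-25:c[0]+25],None,fx=8,fy=8,interpolation=2))
    cv2.imwrite("pics/g.png",np.hstack([cv2.imread(f"pics/g_{n}.png") for n in M]))
E
python3 cq.py
```

```text
-0.4 [np.float32(0.0), np.float32(0.0)]
-0.3 [np.float32(0.0), np.float32(0.0)]
-0.2 [np.float32(0.0), np.float32(0.0)]
-0.1 [np.float32(0.0), np.float32(0.0)]
-0.0 [np.float32(0.0), np.float32(0.0)]
0.1 [np.float32(0.0), np.float32(0.0)]
0.2 [np.float32(0.04), np.float32(0.0)]
0.3 [np.float32(0.13), np.float32(0.04)]
0.4 [np.float32(0.23), np.float32(0.16)]
0.5 [np.float32(0.35), np.float32(0.31)]
0.6 [np.float32(0.46), np.float32(0.51)]
0.7 [np.float32(0.56), np.float32(0.62)]
0.8 [np.float32(0.52), np.float32(0.49)]
0.9 [np.float32(0.42), np.float32(0.32)]
1.0 [np.float32(0.35), np.float32(0.2)]
1.1 [np.float32(0.31), np.float32(0.1)]
1.2 [np.float32(0.27), np.float32(0.04)]
1.3 [np.float32(0.25), np.float32(0.0)]
1.4 [np.float32(0.25), np.float32(0.0)]
1.5 [np.float32(0.25), np.float32(0.0)]
1.6 [np.float32(0.27), np.float32(0.0)]
1.7 [np.float32(0.32), np.float32(0.0)]
1.8 [np.float32(0.37), np.float32(0.0)]
1.9 [np.float32(0.44), np.float32(0.0)]
2.0 [np.float32(0.51), np.float32(0.0)]
2.1 [np.float32(0.48), np.float32(0.0)]
```

View pics/g.png

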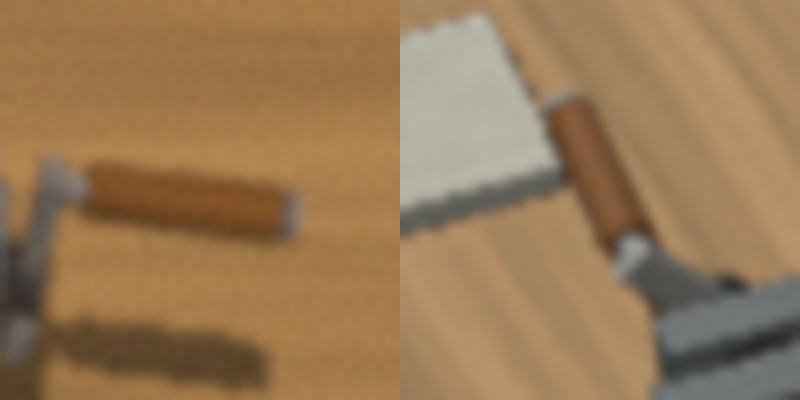

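```bash
cat > go.py <<'E'
from fit import *
def Rdown(yaw):
    # tool y=down, z (opening) along horizontal dir yaw
    z=np.array([np.cos(yaw),np.sin(yaw),0]); y=np.array([0,0,-1.]); x=np.cross(y,z); return np.stack([x,y,z],1)
def delta(P,yaw):
    s=robot.read_state(); Rt=R.from_rotvec(s["orientation"]).as_matrix()
    d=Rt.T@(np.array(P)-s["tool_pos"])
    best=None
    for k in(0,np.pi):
        w=R.from_matrix(Rt.T@Rdown(yaw+k)).as_rotvec(degrees=True)
        if best is None or np.linalg.norm(w)<np.linalg.norm(best): best=w
    print("t",round(float(s["t"]),2),"pos",np.round(s["tool_pos"],4),"F",np.round(s["force"],1),"open",round(float(s["opening"]),4),"q",np.round(s["q"],2))
    print(" shift mm",np.round(d*1000,1)," turn deg",np.round(best,2))
    return d,best
def V(x,y,z): 
    p=np.load("vise.npy"); return place(np.array([[x,y,z]]),p)[0]
E
python3 - <<'E'
from go import *
s=robot.read_state(); print(np.round(R.from_rotvec(s["orientation"]).as_matrix(),3))
m=np.load("mould.npy"); p=np.load("vise.npy")
print("above"); delta([m[0],m[1],.24],m[2]); delta([m[0],m[1],.07],m[2])
t=V(0,.022,.27); print("tgt",t,np.degrees(p[2]-m[2])); g=V(.052*np.sin(.7),-.22,.1+.052*np.cos(.7)); print("grip",g)
for t,px in(("bat",(391,180)),("figurine",(209,137)),("bowl",(131,247)),("plate",(273,133))): print(t,onz("top",px,.02))
E
```

```text
[[ 0.943 -0.     0.332]
 [-0.332  0.     0.943]
 [-0.    -1.     0.   ]]
above
t 1.8 pos [0.1994 0.5659 0.2376] F [-0.8  1.  -0.9] open 0.0929 q [ 1.15  0.13  1.49  0.    1.52 -0.09]
 shift mm [ 447.6   -2.4 -202. ]  turn deg [-0.   56.34 -0.  ]
t 1.8 pos [0.1994 0.5659 0.2376] F [-0.8  1.  -0.9] open 0.0929 q [ 1.15  0.13  1.49  0.    1.52 -0.09]
 shift mm [ 447.6  167.6 -202. ]  turn deg [-0.   56.34 -0.  ]
tgt [ 0.55892022 -0.01988726  0.27      ] -20.950279716440143
grip [ 0.56395716 -0.26414294  0.13977179]
bat [ 0.59456205 -0.43822239  0.02      ]
figurine [0.74111878 0.19474655 0.02      ]
bowl [0.3541821  0.44747695 0.02      ]
plate [ 0.75793607 -0.03037682  0.02      ]
```

Emit:
carry_out(
  motion=[0.045,0,-0.02,0,0,0,1,0.045,0,-0.02,0,0,0,1,0.045,0,-0.02,0,0,0,1,0.045,0,-0.02,0,0,0,1,0.045,0,-0.02,0,0,0,1],
)

```text
t: 2.3
tool_pos: [0.3784, 0.397, 0.2373]
orientation: [-1.553, 0.257, -0.256]
force: [-0.2, 0.2, -0.3]
opening: 0.0931
```

Emit:
carry_out(
  motion=[0.045,0,-0.02,0,0,0,1,0.045,0,-0.02,0,0,0,1,0.045,0,-0.02,0,0,0,1,0.045,0,-0.02,0,0,0,1,0,0,0,0,8,0,1],
)

```text
t: 2.8
tool_pos: [0.5284, 0.2556, 0.2379]
orientation: [-1.536, 0.366, -0.37]
force: [-0.8, 0.7, -0.7]
opening: 0.093
```

Emit:
carry_out(
  motion=[0,0,0,0,8,0,1,0,0,0,0,8,0,1,0,0,0,0,8,0,1,0,0,0,0,8,0,1,0,0,0,0,8,0,1],
)

```text
t: 3.3
tool_pos: [0.5306, 0.2523, 0.2375]
orientation: [-1.358, 0.933, -0.935]
force: [0.1, -0.2, -0.2]
opening: 0.0929
```

```bash
python3 -c "
from go import *
m=np.load('mould.npy'); delta([m[0],m[1],.24],m[2])"
```

```text
t 3.3 pos [0.5306 0.2523 0.2375] F [ 0.1 -0.2 -0.2] open 0.0929 q [ 0.36  0.09  1.53  0.    1.52 -0.01]
 shift mm [32.4 -2.5 13. ]  turn deg [-0.17  6.82 -0.06]
```

Emit:
carry_out(
  motion=[0.032,0,0.013,0,6.8,0,1,0,0,0,0,0,0,1,0,0.03,0,0,0,0,1,0,0.03,0,0,0,0,1,0,0,0,0,0,0,1],
)

```text
t: 3.8
tool_pos: [0.5558, 0.2274, 0.1778]
orientation: [-1.307, 1.026, -1.03]
force: [-0.9, -0.8, -1.4]
opening: 0.0927
```

```bash
python3 -c "
from go import *
m=np.load('mould.npy'); delta([m[0],m[1],.07],m[2])
ims=[]
for n in('top','scene'):
    im=imaging.read_camera(n); im=cv2.resize(im,None,fx=3,fy=3,interpolation=2); c=(proj(n,[m[0],m[1],.1])[0]*3).astype(int); ims.append(im[max(0,c[1]-200):c[1]+200,c[0]-200:c[0]+200])
cv2.imwrite('pics/a1.png',np.hstack(ims))"
```

```text
t 3.8 pos [0.5558 0.2274 0.1778] F [-0.9 -0.8 -1.4] open 0.0927 q [0.3  0.16 1.57 0.   1.41 0.06]
 shift mm [  0.7 107.8  -2.3]  turn deg [-0.37 -0.36 -0.13]
```

View pics/a1.png

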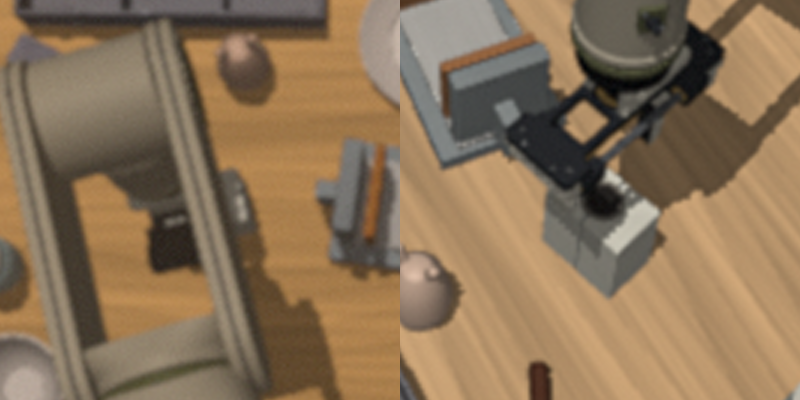

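Emit:
carry_out(
  motion=[0,0.03,-0.002,0,0,0,1,0,0.03,0,0,0,0,1,0,0.03,0,0,0,0,1,0,0.017,0,0,0,0,1,0,0,0,0,0,0,1],
)

```text
t: 4.4
tool_pos: [0.5648, 0.2322, 0.0861]
orientation: [-1.288, 1.009, -1.035]
force: [-1.3, 0.7, -0.1]
opening: 0.0933
```

Emit:
carry_out(
  motion=[0,0,0,0,0,0,-1,0,0,0,0,0,0,-1,0,0,0,0,0,0,-1,0,0,0,0,0,0,-1,0,0,0,0,0,0,-1],
  squeeze=30,
)

```text
t: 4.9
tool_pos: [0.5666, 0.2335, 0.0979]
orientation: [-1.285, 1.004, -1.035]
force: [1.2, -0.2, -5.1]
opening: 0.0638
```

```bash
python3 -c "
from go import *
m=np.load('mould.npy'); delta([m[0],m[1],.07],m[2])
"
```

```text
t 4.9 pos [0.5666 0.2335 0.0979] F [ 1.2 -0.2 -5.1] open 0.0638 q [0.31 0.24 1.63 0.   1.24 0.06]
 shift mm [  3.7  27.4 -14.5]  turn deg [-2.02 -0.03 -0.23]
```

```bash
python3 -c "
from go import *
m=np.load('mould.npy')
ims=[]
for n in('top','scene'):
    im=imaging.read_camera(n); im=cv2.resize(im,None,fx=3,fy=3,interpolation=2); c=(proj(n,[m[0],m[1],.1])[0]*3).astype(int); ims.append(im[max(0,c[1]-200):c[1]+200,c[0]-200:c[0]+200])
cv2.imwrite('pics/a2.png',np.hstack(ims))
delta([m[0],m[1],.07],m[2])
s=robot.read_state();print(np.round(s['dq'],3),np.round(s['joint_torque'],1))
"
```

```text
t 5.0 pos [0.5666 0.2335 0.0972] F [-0.1 -0.2 -5.8] open 0.0635 q [0.31 0.24 1.63 0.   1.24 0.06]
 shift mm [  3.7  26.7 -14.5]  turn deg [-2.01 -0.04 -0.24]
[-0.001  0.013  0.012 -0.    -0.008  0.001] [  0.  -61.7 -48.7   0.1  -0.1  -0. ]
```

View pics/a2.png

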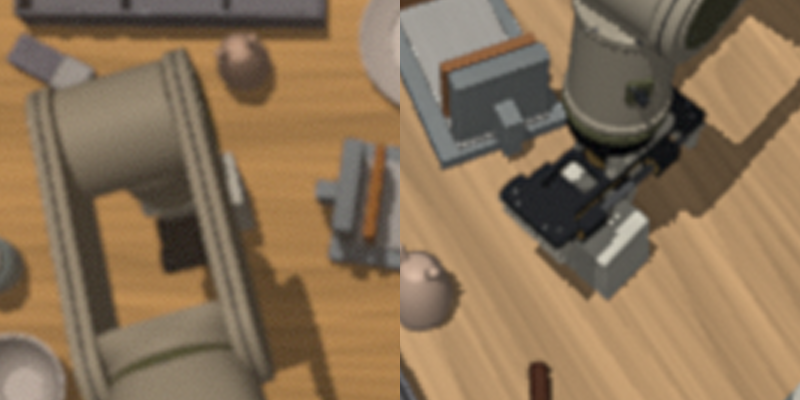

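Emit:
carry_out(
  motion=[0,-0.01,0,0,0,0,-1,0,-0.025,0,0,0,0,-1,0,-0.035,0,0,0,0,-1,0,-0.035,0,0,0,0,-1,0,-0.035,0,0,0,0,-1],
  squeeze=40,
)

```text
t: 5.5
tool_pos: [0.557, 0.2302, 0.2349]
orientation: [-1.299, 1.014, -1.029]
force: [-0.1, -0.1, -6.2]
opening: 0.0633
```

Emit:
carry_out(
  motion=[0,-0.025,0,0,0,0,-1,0,-0.01,0,0,0,0,-1,0,0,0,0,0,0,-1,0,0,0,0,0,0,-1,0,0,0,0,0,0,-1],
)

```text
t: 6.0
tool_pos: [0.5578, 0.2304, 0.2774]
orientation: [-1.292, 1.009, -1.032]
force: [-0.1, -0.2, -6.1]
opening: 0.0633
```

```bash
python3 -c "
from go import *
m=np.load('mould.npy')
s=robot.read_state()
ims=[]
for n in('top','scene'):
    im=imaging.read_camera(n); im=cv2.resize(im,None,fx=3,fy=3,interpolation=2); c=(proj(n,s['tool_pos'])[0]*3).astype(int); ims.append(im[max(0,c[1]-200):c[1]+200,max(c[0]-200,0):c[0]+200])
cv2.imwrite('pics/a3.png',np.hstack([i[:380] for i in ims]))
delta(V(0,.022,.29),np.load('vise.npy')[2])
"
```

```text
t 6.1 pos [0.5575 0.2303 0.2768] F [-0.7  0.4 -6.7] open 0.0633 q [0.31 0.1  1.45 0.   1.56 0.06]
 shift mm [242.8 -15.7 -59.7]  turn deg [-1.45 20.92 -0.49]
```

View pics/a3.png

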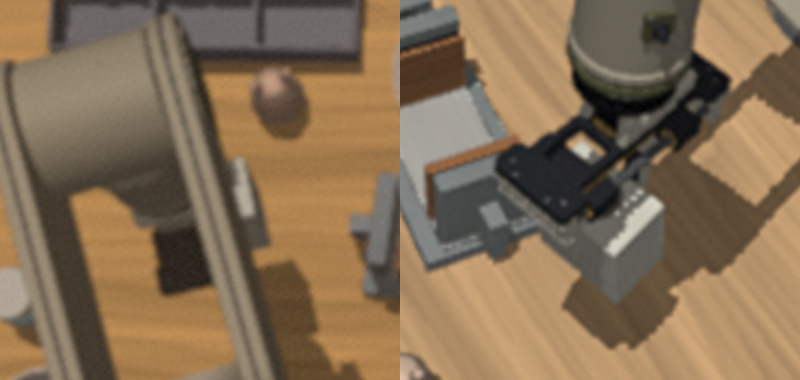

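```bash
python3 -c "
from go import *
s=robot.read_state(); Rt=R.from_rotvec(s['orientation']).as_matrix(); tp=s['tool_pos']
c=(proj('scene',tp)[0]*3).astype(int); off=np.array([max(c[0]-200,0),max(0,c[1]-200)]); print(c)
im=cv2.imread('pics/a3.png')[:,400:]; im0=cv2.resize(im,None,fx=2,fy=2,interpolation=2)
print(tp,np.round(Rt,3))
outs=[]
for h in(.085,.095):
    im=im0.copy()
    b=np.array([[x,y,z] for x in(.0037-.045,.0037+.045) for y in(h-.1,h) for z in(-.03,.03)])
    u=(proj('scene',tp+b@Rt.T)*3+1.5-off)*2
    for i in range(8):
        for j in range(i):
            if np.isclose(b[i],b[j]).sum()==2: cv2.line(im,*[tuple(map(int,u[k])) for k in(i,j)],(0,0,255),1)
    outs.append(im[250:650,150:550])
cv2.imwrite('pics/a4.png',np.hstack(outs))
"
```

```text
[867 687]
[0.55751116 0.23034069 0.27677107] [[ 0.246  0.025  0.969]
 [-0.969  0.01   0.246]
 [-0.004 -1.     0.026]]
```

View pics/a4.png

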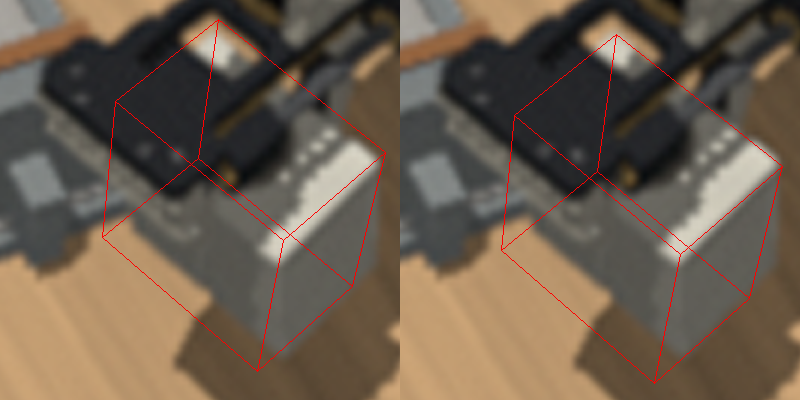

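```bash
python3 -c "
from go import *
im=imaging.read_camera('scene'); c=proj('scene',robot.read_state()['tool_pos'])[0].astype(int); print(c)
o=models.outline_of('scene','mould'); print([(d['confidence'],d['pixels'].sum()) for d in o])
a=im[c[1]-35:c[1]+45,c[0]-45:c[0]+45]; a=cv2.convertScaleAbs(a,alpha=1.3)
cv2.imwrite('pics/a5.png',cv2.resize(a,None,fx=7,fy=7,interpolation=2))
"
```

```text
[288 229]
[(0.61, np.int64(914)), (0.36, np.int64(2275)), (0.28, np.int64(220))]
```

View pics/a5.png

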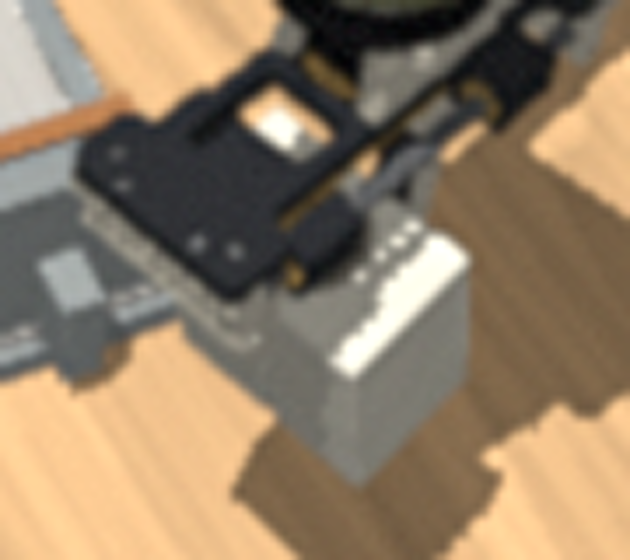

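```bash
cat > mf.py <<'E'
from go import *
from scipy.optimize import least_squares
s=robot.read_state(); Rt=R.from_rotvec(s['orientation']).as_matrix(); tp=s['tool_pos']
px=lambda u,v:np.array([(u+.5)/7-.5+243,(v+.5)/7-.5+194])
# tool x toward -world y; end face visible at tool x=-45 ; z=+30 is away from robot (left in image)
# mould-box coords: x along tool x, y along tool y (down), z along tool z; underside centre origin
obs=[(px(468,260),(-.045,-.1,-.03)),(px(348,372),(-.045,-.1,.03)),(px(358,485),(-.045,0,.03)),(px(466,375),(-.045,0,-.03))]
def world(p,b): # p: dx,h,dz, rot (rx,ry,rz)
    return tp+Rt@(np.array([p[0],p[1],p[2]])+R.from_rotvec(p[3:6]).as_matrix()@np.array(b))
def res(p):
    r=[proj('scene',world(p,b))[0]-o for o,b in obs]
    # left bottom edge passes (185,335)
    a=proj('scene',world(p,(-.045,0,.03)))[0]; c=proj('scene',world(p,(.045,0,.03)))[0]; d=(c-a)/np.linalg.norm(c-a); w=px(185,335)-a
    r.append([d[0]*w[1]-d[1]*w[0]])
    r.append(np.array([p[2]/.002*.5,p[3]/.03,p[4]/.03])) # priors: held by pads
    return np.concatenate(r)
r=least_squares(res,[.0037,.085,0,0,0,0]); print(np.round(r.x,4),np.round(r.fun,2))
Rm_=Rt@R.from_rotvec(r.x[3:6]).as_matrix(); print("mould up",np.round(-Rm_[:,1],3),"bottom centre",np.round(world(r.x,(0,0,0)),4))
E
python3 mf.py
```

```text
[-0.0007  0.0711 -0.0031 -0.1292  0.0151 -0.0182] [ 1.75 -1.56  0.93 -1.07 -1.77  1.   -0.65  1.19  1.28 -0.78 -4.31  0.5 ]
mould up [0.096 0.038 0.995] bottom centre [0.5564 0.2311 0.2063]
```

```bash
sed -i 's#p\[2\]/.002\*.5,p\[3\]/.03,p\[4\]/.03#p[2]/.01,p[3]/.3,p[4]/.1#' mf.py; python3 mf.py
```

```text
[ 1.000e-04  7.330e-02 -8.200e-03 -2.078e-01  1.350e-02 -1.650e-02] [ 0.52 -0.83 -0.28  0.6  -0.65  0.37  0.38 -0.16  0.19 -0.82 -0.69  0.13]
mould up [0.172 0.055 0.984] bottom centre [0.5516 0.2291 0.2039]
```

```bash
cat >> mf.py <<'E'
np.save("rel.npy",r.x)
E
python3 mf.py >/dev/null; cat > mt.py <<'E'
from go import *
def mdelta(Pm,yaw,rel=None):
    rel=np.load("rel.npy") if rel is None else rel
    s=robot.read_state(); Rt=R.from_rotvec(s["orientation"]).as_matrix()
    Rn=Rdown(yaw)@R.from_rotvec(rel[3:6]).as_matrix().T
    P=np.array(Pm)-Rn@rel[:3]
    w=R.from_matrix(Rt.T@Rn).as_rotvec(degrees=True); d=Rt.T@(P-s["tool_pos"]); dn=Rn.T@(P-s["tool_pos"])
    up=-(Rt@R.from_rotvec(rel[3:6]).as_matrix())[:,1]; pm=s["tool_pos"]+Rt@rel[:3]
    print("t",round(float(s["t"]),2),"pos",np.round(s["tool_pos"],4),"F",np.round(s["force"],1),"open",round(float(s["opening"]),4),"| mould at",np.round(pm,4),"up",np.round(up,3))
    print(" shift(now) mm",np.round(d*1000,1),"shift(after turn)",np.round(dn*1000,1)," turn deg",np.round(w,2))
E
python3 -c "
from mt import *
mdelta(V(0,.022,.20),np.load('vise.npy')[2])"
```

```text
t 6.2 pos [0.5577 0.2304 0.2774] F [ 0.4 -0.1 -5.8] open 0.063 | mould at [0.5516 0.2291 0.2039] up [0.172 0.055 0.984]
 shift(now) mm [241.5   1.2 -67.4] shift(after turn) [249.9   4.2  19.1]  turn deg [10.45 20.03 -1.73]
```

Emit:
carry_out(
  motion=[0,0,0,2.6,5,-0.4,-1,0,0,0,2.6,5,-0.4,-1,0,0,0,2.6,5,-0.4,-1,0,0,0,2.6,5,-0.4,-1,0,0,0,0,0,0,-1],
)

```text
t: 6.7
tool_pos: [0.5563, 0.2296, 0.2724]
orientation: [-0.995, 1.139, -1.38]
force: [-0.7, 0.4, -5.3]
opening: 0.0632
```

```bash
python3 -c "
from mt import *
mdelta(V(0,.022,.20),np.load('vise.npy')[2])
im=imaging.read_camera('scene'); c=proj('scene',robot.read_state()['tool_pos'])[0].astype(int); print(c)
a=im[c[1]-35:c[1]+45,c[0]-45:c[0]+45]; a=cv2.convertScaleAbs(a,alpha=1.3)
cv2.imwrite('pics/a6.png',cv2.resize(a,None,fx=7,fy=7,interpolation=2))
"
```

```text
t 6.7 pos [0.5563 0.2296 0.2724] F [-0.7  0.4 -5.3] open 0.0632 | mould at [0.5633 0.2299 0.199 ] up [ 0.002 -0.002  1.   ]
 shift(now) mm [ 2.486e+02 -1.000e-01  2.450e+01] shift(after turn) [248.9  -0.3  21.4]  turn deg [ 0.13 -0.72  0.07]
[289 229]
```

View pics/a6.png

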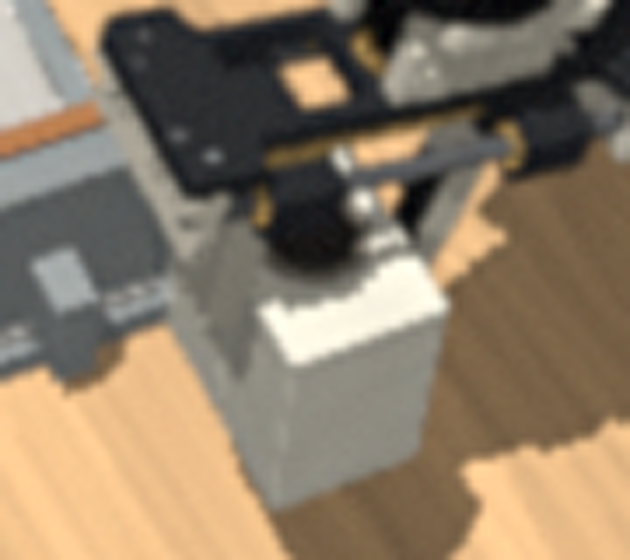

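```bash
sed -e 's/+243/+244/' -e 's/^obs=.*/obs=[(px(447,303),(-.045,-.1,-.03)),(px(292,367),(-.045,-.1,.03)),(px(270,508),(-.045,0,.03)),(px(418,455),(-.045,0,-.03))]/' -e 's/px(185,335)/px(200,368)/' -e 's/"rel.npy"/"rel2.npy"/' mf.py > mf2.py; python3 mf2.py
```

```text
[-0.0039  0.071  -0.0072 -0.2162  0.0115 -0.0289] [ 0.84  0.22 -0.62 -0.23 -0.27  0.25  0.4  -0.48  0.6  -0.72 -0.72  0.11]
mould up [0.013 0.01  1.   ] bottom centre [0.5643 0.2337 0.2015]
```

```bash
python3 -c "
import numpy as np
np.save('rel.npy',(np.load('rel.npy')+np.load('rel2.npy'))/2)"
```

Emit:
carry_out(
  motion=[0.03,0,0.003,0,0,0,-1,0.04,0,0.005,0,0,0,-1,0.04,0,0.005,0,0,0,-1,0.04,0,0.005,0,0,0,-1,0.04,0,0.005,0,0,0,-1],
)

```text
t: 7.25
tool_pos: [0.5581, 0.0378, 0.2722]
orientation: [-1.015, 1.13, -1.354]
force: [1.2, -0.7, -5.9]
opening: 0.0631
```

Emit:
carry_out(
  motion=[0.03,0,0,0,0,0,-1,0.015,0,0,0,0,0,-1,0.01,0,0,0,0,0,-1,0,0,0,0,0,0,-1,0,0,0,0,0,0,-1],
)

```text
t: 7.75
tool_pos: [0.5529, -0.0255, 0.2708]
orientation: [-1.022, 1.131, -1.349]
force: [-0.8, 0.6, -4.4]
opening: 0.0632
```

```bash
python3 -c "
from mt import *
mdelta(V(0,.022,.15),np.load('vise.npy')[2])"
```

```text
t 7.75 pos [ 0.5529 -0.0255  0.2708] F [-0.8  0.6 -4.4] open 0.0632 | mould at [ 0.5591 -0.023   0.1986] up [0.024 0.004 1.   ]
 shift(now) mm [ -2.   47.5 -11.3] shift(after turn) [ -1.7  47.2 -12.5]  turn deg [1.36 1.11 0.13]
```

Emit:
carry_out(
  motion=[-0.0005,0.012,-0.003,0.4,0.3,0,-1,-0.0005,0.012,-0.003,0.4,0.3,0,-1,-0.0005,0.012,-0.003,0.3,0.3,0,-1,-0.0005,0.012,-0.003,0.3,0.2,0,-1,0,0,0,0,0,0,-1],
)

```text
t: 8.25
tool_pos: [0.5503, -0.0165, 0.216]
orientation: [-0.995, 1.124, -1.365]
force: [-0.7, -0.1, -6.3]
opening: 0.063
```

```bash
python3 -c "
from mt import *
mdelta(V(0,.022,.10),np.load('vise.npy')[2])
ims=[]
for n in('top','scene'):
    im=imaging.read_camera(n); im=cv2.resize(im,None,fx=4,fy=4,interpolation=2); c=(proj(n,robot.read_state()['tool_pos'])[0]*4).astype(int); ims.append(im[max(0,c[1]-200):c[1]+240,c[0]-200:c[0]+200])
cv2.imwrite('pics/b1.png',np.hstack(ims))
"
```

```text
t 8.25 pos [ 0.5503 -0.0165  0.216 ] F [-0.7 -0.1 -6.3] open 0.063 | mould at [ 0.5582 -0.0138  0.144 ] up [0. 0. 1.]
 shift(now) mm [ 6.9 43.1 -8. ] shift(after turn) [ 6.9 43.1 -8. ]  turn deg [ 0.01  0.38 -0.07]
```

View pics/b1.png

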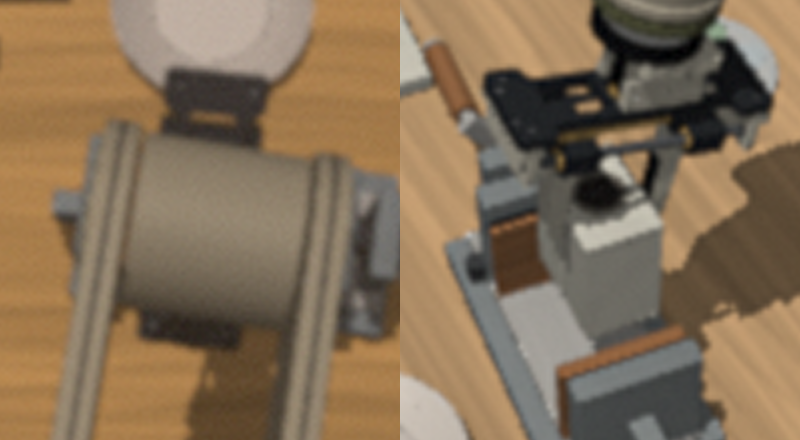

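Emit:
carry_out(
  motion=[0.006,0,0,0,0,0,-1,0.004,0,0,0,0,0,-1,0,0,0,0,0,0,-1,0.002,0.01,-0.002,0,0,0,-1,0.001,0.01,-0.002,0,0,0,-1],
)

```text
t: 8.85
tool_pos: [0.5536, -0.0306, 0.2019]
orientation: [-0.988, 1.114, -1.369]
force: [0.7, -0.1, -6.1]
opening: 0.0635
```

```bash
python3 -c "
from mt import *
mdelta(V(0,.020,.06),np.load('vise.npy')[2])
ims=[]
im=imaging.read_camera('scene'); im=cv2.resize(im,None,fx=5,fy=5,interpolation=2); c=(proj('scene',robot.read_state()['tool_pos'])[0]*5).astype(int); 
cv2.imwrite('pics/b2.png',im[max(0,c[1]-200):c[1]+300,c[0]-250:c[0]+250])
"
```

```text
t 8.85 pos [ 0.5536 -0.0306  0.2019] F [ 0.7 -0.1 -6.1] open 0.0635 | mould at [ 0.5623 -0.0281  0.1299] up [-0.011  0.002  1.   ]
 shift(now) mm [ -4.4  67.4 -18.8] shift(after turn) [ -4.3  67.6 -18.1]  turn deg [-0.63  0.46 -0.04]
```

View pics/b2.png

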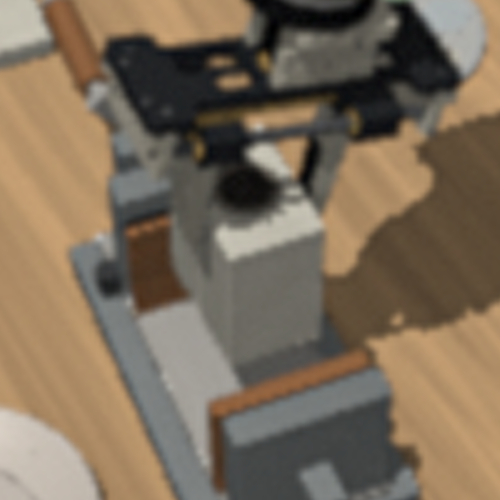

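Emit:
carry_out(
  motion=[0,0.01,-0.003,0,0.2,0,-1,0,0.01,-0.003,-0.3,0.2,0,-1,0,0.01,-0.003,-0.3,0,0,-1,0,0.01,-0.003,0,0,0,-1,0,0,0,0,0,0,-1],
)

```text
t: 9.4
tool_pos: [0.5474, -0.0289, 0.1511]
orientation: [-0.997, 1.135, -1.366]
force: [-0.3, -0.1, -6.1]
opening: 0.0634
```

```bash
python3 -c "
from mt import *
mdelta(V(0,.016,.04),np.load('vise.npy')[2])
"
```

```text
t 9.4 pos [ 0.5474 -0.0289  0.1511] F [-0.3 -0.1 -6.1] open 0.0634 | mould at [ 0.5548 -0.0261  0.079 ] up [ 0.008 -0.002  1.   ]
 shift(now) mm [ 0.2 38.8 -5.2] shift(after turn) [ 0.2 38.7 -5.5]  turn deg [ 0.46 -0.01 -0.06]
```

Emit:
carry_out(
  motion=[0,0.008,-0.001,0.2,0,0,-1,0,0.008,-0.001,0.1,0,0,-1,0,0.008,-0.001,0,0,0,-1,0,0.006,-0.001,0,0,0,-1,0,0,0,0,0,0,-1],
)

```text
t: 9.9
tool_pos: [0.5532, -0.0274, 0.1228]
orientation: [-0.986, 1.126, -1.37]
force: [-0.6, -0.2, -4.6]
opening: 0.0636
```

```bash
python3 -c "
from mt import *
mdelta(V(0,.016,.03),np.load('vise.npy')[2])
im=imaging.read_camera('scene'); im=cv2.resize(im,None,fx=5,fy=5,interpolation=2); c=(proj('scene',robot.read_state()['tool_pos'])[0]*5).astype(int); 
cv2.imwrite('pics/b3.png',im[max(0,c[1]-200):c[1]+300,c[0]-250:c[0]+250])
"
```

```text
t 9.9 pos [ 0.5532 -0.0274  0.1228] F [-0.6 -0.2 -4.6] open 0.0636 | mould at [ 0.5616 -0.0246  0.0508] up [-0.005 -0.003  1.   ]
 shift(now) mm [ 1.9 19.6 -7.3] shift(after turn) [ 1.8 19.7 -7.2]  turn deg [-0.28 -0.   -0.19]
```

View pics/b3.png

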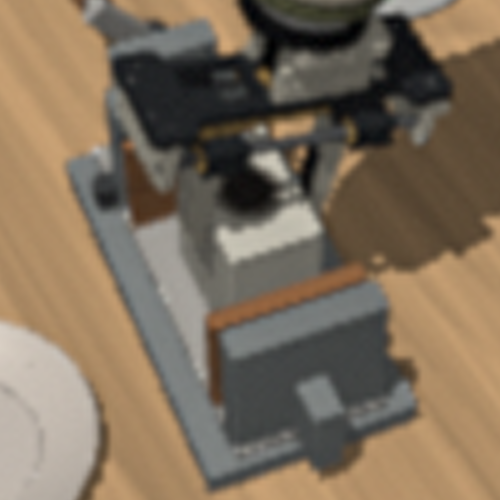

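Emit:
carry_out(
  motion=[0.001,0.006,-0.002,0,0,0,-1,0.001,0.005,-0.002,-0.2,0,0,-1,0,0.004,-0.001,0,0,0,-1,0,0.003,-0.001,0,0,0,-1,0,0,0,0,0,0,-1],
)

```text
t: 10.45
tool_pos: [0.5558, -0.0277, 0.1224]
orientation: [-0.983, 1.118, -1.369]
force: [0.3, -0.5, -5.8]
opening: 0.0636
```

```bash
python3 -c "
from mt import *
mdelta(V(0,.016,.03),np.load('vise.npy')[2])
"
```

```text
t 10.45 pos [ 0.5558 -0.0277  0.1224] F [ 0.3 -0.5 -5.8] open 0.0636 | mould at [ 0.5646 -0.0248  0.0504] up [-0.012 -0.003  1.   ]
 shift(now) mm [ 1.9 18.6 -9.8] shift(after turn) [ 1.8 18.7 -9.6]  turn deg [-0.65  0.21 -0.28]
```

Emit:
carry_out(
  motion=[0,0.004,-0.003,-0.2,0,0,-1,0,0.004,-0.003,-0.2,0,0,-1,0,0.004,-0.003,-0.2,0,0,-1,0,0.004,-0.002,0,0,0,-1,0,0.004,-0.001,0,0,0,-1],
)

```text
t: 10.95
tool_pos: [0.5574, -0.0269, 0.1212]
orientation: [-0.977, 1.11, -1.371]
force: [-32.8, 2.7, 44.5]
opening: 0.0642
```

```bash
python3 -c "
from mt import *
mdelta(V(0,.016,.03),np.load('vise.npy')[2]); print(np.round(robot.read_state()['dq'],3))
"
```

```text
t 10.95 pos [ 0.5574 -0.0269  0.1212] F [-32.8   2.7  44.5] open 0.0642 | mould at [ 0.5669 -0.0241  0.0493] up [-0.021 -0.002  1.   ]
 shift(now) mm [  2.7  16.9 -11.2] shift(after turn) [  2.7  17.2 -10.8]  turn deg [-1.16  0.31 -0.3 ]
[ 0.002  0.005 -0.005 -0.003  0.003 -0.   ]
```

```bash
python3 -c "
from mt import *
im=imaging.read_camera('scene'); c=proj('scene',robot.read_state()['tool_pos'])[0].astype(int); print(c)
a=cv2.resize(im[c[1]-40:c[1]+55,c[0]-50:c[0]+50],None,fx=6,fy=6,interpolation=2); cv2.imwrite('pics/b4.png',cv2.convertScaleAbs(a,alpha=1.3))
print(robot.read_state()['force'],robot.read_state()['wrist_torque'])
"
```

```text
[238 195]
[-27.94474287   2.52628709  42.28387653] [ 0.61040208  6.36184169 -0.02012977]
```

View pics/b4.png

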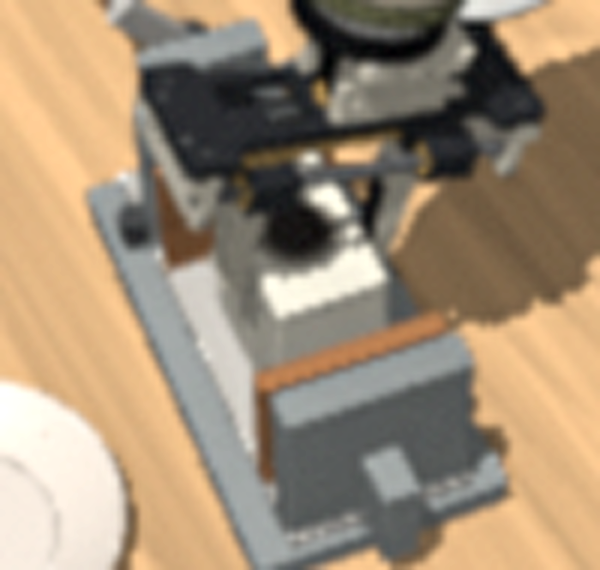

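```bash
python3 -c "
from mt import *
p=np.load('vise.npy')
def inv(P):
    c,s=np.cos(p[2]),np.sin(p[2]); d=P[:2]-p[:2]; return np.round([c*d[0]+s*d[1],-s*d[0]+c*d[1],P[2]],4)
for n,(u,v) in (('L',(275,317)),('R',(388,272)),('hole',(295,225))):
  for z in(.13,.14,.15):
    print(n,z,inv(onz('scene',((u+.5)/6-.5+188,(v+.5)/6-.5+155),z)))
s=robot.read_state(); Rt=R.from_rotvec(s['orientation']).as_matrix(); print(np.round(Rt,3), inv(s['tool_pos']))
for zz in (-.06,.06): print('tip',inv(s['tool_pos']+Rt@[0,.019,zz]),'body',inv(s['tool_pos']+Rt@[0,-.065,zz*94/60]))
"
```

```text
L 0.13 [0.0314 0.0569 0.13  ]
L 0.14 [0.034  0.0639 0.14  ]
L 0.15 [0.0365 0.0708 0.15  ]
R 0.13 [-0.0303  0.0529  0.13  ]
R 0.14 [-0.0272  0.0598  0.14  ]
R 0.15 [-0.024   0.0668  0.15  ]
hole 0.13 [0.001  0.0076 0.13  ]
hole 0.14 [0.0038 0.015  0.14  ]
hole 0.15 [0.0066 0.0224 0.15  ]
[[-0.096  0.232  0.968]
 [-0.995  0.002 -0.099]
 [-0.025 -0.973  0.23 ]] [-0.0007  0.0148  0.1212]
tip [-0.0547  0.0145  0.0889] body [-0.1071  0.0115  0.1628]
tip [0.062  0.0163 0.1166] body [0.0758 0.0143 0.2061]
```

Emit:
carry_out(
  motion=[0,0,0,0,0,0,-1,0,-0.001,0,0,0,0,-1,0,0,0,0,0,0,-1,0,0,0,0,0,0,-1,0,0,0,0,0,0,-1],
  squeeze=30,
)

```text
t: 11.5
tool_pos: [0.5577, -0.0268, 0.1219]
orientation: [-0.975, 1.109, -1.372]
force: [0.5, 1.8, -1.2]
opening: 0.0651
```

```bash
python3 -c "
from mt import *
mdelta(V(0,.016,.03),np.load('vise.npy')[2]); print(np.round(robot.read_state()['dq'],3))
"
```

```text
t 11.5 pos [ 0.5577 -0.0268  0.1219] F [ 0.5  1.8 -1.2] open 0.0651 | mould at [ 0.5673 -0.0239  0.05  ] up [-0.022 -0.002  1.   ]
 shift(now) mm [  2.9  17.5 -11.6] shift(after turn) [  2.9  17.8 -11.2]  turn deg [-1.26  0.29 -0.33]
[ 0.003  0.004  0.001  0.007 -0.006  0.001]
```

Emit:
carry_out(
  motion=[0,0,0,0,0,0,0.45,0,0,0,0,0,0,0.5,0,0,0,0,0,0,0.7,0,0,0,0,0,0,1,0,0,0,0,0,0,1],
)

```text
t: 12.0
tool_pos: [0.5593, -0.0276, 0.1233]
orientation: [-0.973, 1.106, -1.374]
force: [-0.3, -0.0, -1.1]
opening: 0.0891
```

```bash
python3 -c "
from mt import *
mdelta(V(0,.016,.03),np.load('vise.npy')[2])
im=imaging.read_camera('scene'); c=proj('scene',robot.read_state()['tool_pos'])[0].astype(int); print(c)
a=cv2.resize(im[c[1]-40:c[1]+55,c[0]-50:c[0]+50],None,fx=6,fy=6,interpolation=2); cv2.imwrite('pics/b5.png',cv2.convertScaleAbs(a,alpha=1.3))
"
```

```text
t 12.0 pos [ 0.5593 -0.0276  0.1233] F [-0.3 -0.  -1.1] open 0.0891 | mould at [ 0.5691 -0.0248  0.0515] up [-0.026 -0.001  1.   ]
 shift(now) mm [  2.3  18.5 -13.7] shift(after turn) [  2.3  18.8 -13.2]  turn deg [-1.46  0.3  -0.27]
[237 195]
```

View pics/b5.png

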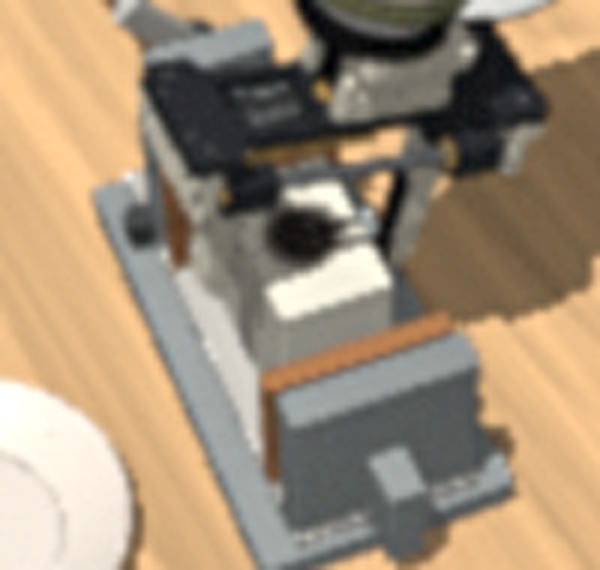

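Emit:
carry_out(
  motion=[0,-0.015,0.002,0,0,0,1,0,-0.015,0.002,0,0,0,1,0,-0.02,0.004,0,0,0,1,0,-0.03,0.007,0,0,0,1,0,-0.03,0.007,0,0,0,1],
)

```text
t: 12.55
tool_pos: [0.5506, -0.0295, 0.2321]
orientation: [-0.981, 1.115, -1.369]
force: [0.5, 0.1, -0.3]
opening: 0.0934
```

```bash
python3 -c "
from mt import *
p=np.load('vise.npy')
delta(V(.052*np.sin(.7),-.22,.26),p[2])
im=imaging.read_camera('scene'); c=proj('scene',V(0,.02,.1))[0].astype(int); print(c)
a=cv2.resize(im[c[1]-50:c[1]+45,c[0]-50:c[0]+50],None,fx=6,fy=6,interpolation=2); cv2.imwrite('pics/b6.png',cv2.convertScaleAbs(a,alpha=1.3))
"
```

```text
t 12.55 pos [ 0.5506 -0.0295  0.2321] F [ 0.5  0.1 -0.3] open 0.0934 q [-0.17 -0.22  1.85  0.04  1.28 -0.08]
 shift mm [231.5 -24.9  42.5]  turn deg [-12.95   1.01  -1.57]
[238 201]
```

View pics/b6.png

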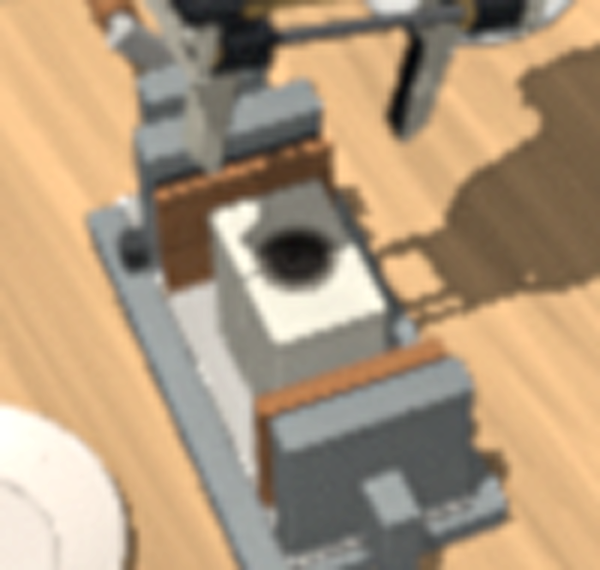

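Emit:
carry_out(
  motion=[0.01,-0.01,0,-6.5,0.5,-0.8,1,0.02,-0.01,0,-6.5,0.5,-0.8,1,0.04,0,0,0,0,0,1,0.04,0,0,0,0,0,1,0.04,0,0,0,0,0,1],
)

```text
t: 13.1
tool_pos: [0.5317, -0.1786, 0.2578]
orientation: [-1.157, 1.291, -1.288]
force: [0.1, 0.6, 0.1]
opening: 0.0931
```

```bash
python3 -c "
from mt import *
p=np.load('vise.npy')
def inv(P):
    c,s=np.cos(p[2]),np.sin(p[2]); d=P[:2]-p[:2]; return np.round([c*d[0]+s*d[1],-s*d[0]+c*d[1],P[2]],4)
for n,(u,v) in (('L',(280,343)),('R',(386,300)),('FL',(212,210)),('hole',(295,252))):
    print(n,inv(onz('scene',((u+.5)/6-.5+188,(v+.5)/6-.5+151),.13)))
delta(V(.052*np.sin(.7),-.22,.26),p[2])
"
```

```text
L [0.0296 0.059  0.13  ]
R [-0.0284  0.0548  0.13  ]
FL [ 0.0303 -0.0321  0.13  ]
hole [0.0017 0.0093 0.13  ]
t 13.1 pos [ 0.5317 -0.1786  0.2578] F [0.1 0.6 0.1] open 0.0931 q [-0.41  0.02  1.57 -0.    1.56 -0.31]
 shift mm [81.5 -2.4 41.4]  turn deg [ 0.15  0.44 -0.  ]
```

Emit:
carry_out(
  motion=[0.03,0,0.015,0,0,0,1,0.03,0,0.015,0,0,0,1,0.02,0,0.011,0,0.4,0,1,0,0,0,0,0,0,1,0,0,0,0,0,0,1],
)

```text
t: 13.6
tool_pos: [0.563, -0.272, 0.2561]
orientation: [-1.152, 1.301, -1.298]
force: [0.9, 1.4, 0.3]
opening: 0.093
```

```bash
python3 -c "
from mt import *
p=np.load('vise.npy')
delta(V(.052*np.sin(.7),-.22,.14),p[2])
ims=[]
for n in('top','scene'):
    im=imaging.read_camera(n); im=cv2.resize(im,None,fx=4,fy=4,interpolation=2); c=(proj(n,V(.03,-.22,.14))[0]*4).astype(int); ims.append(im[max(0,c[1]-200):c[1]+200,c[0]-200:c[0]+200])
cv2.imwrite('pics/c1.png',np.hstack(ims))
"
```

```text
t 13.6 pos [ 0.563  -0.272   0.2561] F [0.9 1.4 0.3] open 0.093 q [-0.53  0.19  1.38 -0.    1.57 -0.41]
 shift mm [ -8.  116.1   0.4]  turn deg [ 0.18 -0.34  0.06]
```

View pics/c1.png

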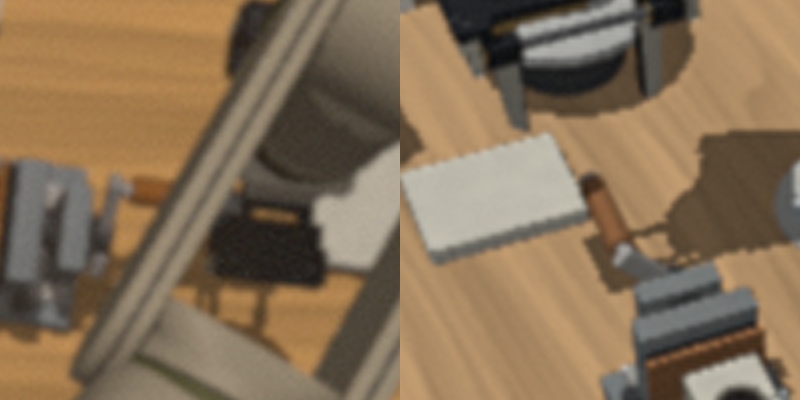

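Emit:
carry_out(
  motion=[-0.003,0.02,0,0,0,0,1,-0.002,0.02,0,0,0,0,1,-0.002,0.02,0,0,0,0,1,0,0.015,0,0,0,0,1,0,0,0,0,0,0,1],
)

```text
t: 14.2
tool_pos: [0.5644, -0.2591, 0.1814]
orientation: [-1.153, 1.292, -1.296]
force: [-0.1, 0.7, 0.0]
opening: 0.0932
```

```bash
python3 -c "
from mt import *
p=np.load('vise.npy')
delta(V(.052*np.sin(.7),-.22,.14),p[2])
"
```

```text
t 14.2 pos [ 0.5644 -0.2591  0.1814] F [-0.1  0.7  0. ] open 0.0932 q [-0.51  0.22  1.5  -0.    1.43 -0.4 ]
 shift mm [ 5.  41.4  0.1]  turn deg [-0.06  0.06  0.12]
```

Emit:
carry_out(
  motion=[0.001,0.01,0,0,0,0,1,0.001,0.01,0,0,0,0,1,0.001,0.01,0,0,0,0,1,0.001,0.01,0,0,0,0,0.6,0,0,0,0,0,0,0.3],
)

```text
t: 14.7
tool_pos: [0.5651, -0.2636, 0.1409]
orientation: [-1.152, 1.289, -1.298]
force: [-0.9, 0.1, -0.3]
opening: 0.0815
```

```bash
python3 -c "
from mt import *
p=np.load('vise.npy')
delta(V(.052*np.sin(.7),-.22,.14),p[2])
im=imaging.read_camera('scene'); im=cv2.resize(im,None,fx=6,fy=6,interpolation=2); c=(proj('scene',V(.03,-.22,.14))[0]*6).astype(int); 
cv2.imwrite('pics/c2.png',im[max(0,c[1]-250):c[1]+250,c[0]-250:c[0]+250])
"
```

```text
t 14.7 pos [ 0.5651 -0.2636  0.1409] F [-0.9  0.1 -0.3] open 0.0815 q [-0.52  0.25  1.53 -0.    1.35 -0.4 ]
 shift mm [ 0.7  0.8 -1.1]  turn deg [-0.24  0.12  0.2 ]
```

View pics/c2.png

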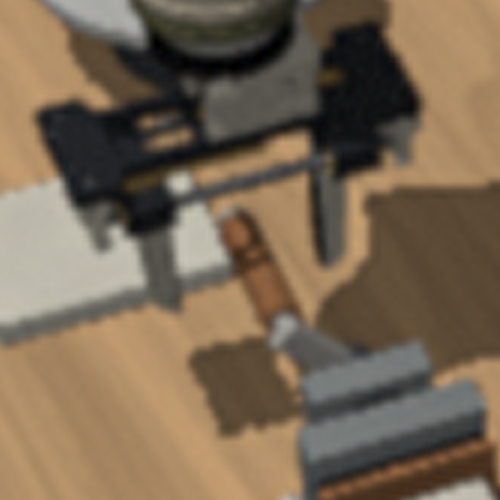

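Emit:
carry_out(
  motion=[0,0,0,0,0,0,-1,0,0,0,0,0,0,-1,0,0,0,0,0,0,-1,0,0,0,0,0,0,-1,0,0,0,0,0,0,-1],
  squeeze=25,
)

```text
t: 15.25
tool_pos: [0.5665, -0.2645, 0.1438]
orientation: [-1.151, 1.285, -1.301]
force: [-0.2, -0.1, -0.4]
opening: 0.0375
```

Emit:
carry_out(
  motion=[0,0,0,0,0,0,-1,0,0,0,0,0,0,-1,0,0,0,0,0,0,-1,0,0,0,0,0,0,-1,0,0,0,0,0,0,-1],
)

```text
t: 15.75
tool_pos: [0.5647, -0.2643, 0.1432]
orientation: [-1.153, 1.289, -1.299]
force: [-1.5, 0.1, 0.9]
opening: 0.0234
```

```bash
python3 -c "
from mt import *
p=np.load('vise.npy')
delta(V(.052*np.sin(.7),-.22,.14),p[2])
"
```

```text
t 15.75 pos [ 0.5647 -0.2643  0.1432] F [-1.5  0.1  0.9] open 0.0234 q [-0.52  0.25  1.53 -0.    1.36 -0.4 ]
 shift mm [-0.1  3.2 -0.7]  turn deg [-0.22  0.08  0.27]
```

```bash
cat > wind.py <<'E'
from go import *
import sys,json,os
def vis(P):
    p=np.load("vise.npy"); c,s=np.cos(p[2]),np.sin(p[2]); d=P[:2]-p[:2]; return np.array([c*d[0]+s*d[1],-s*d[0]+c*d[1],P[2]])
def plan(dq,n=5,e=(.0007,.003),y=-.22):
    s=robot.read_state(); v=vis(s["tool_pos"]); Rt=R.from_rotvec(s["orientation"]).as_matrix(); p=np.load("vise.npy")
    a=np.array([v[0]-e[0],v[2]-.1-e[1]]); q=np.arctan2(a[0],a[1]); rad=np.hypot(*a)
    F=s["force"]; yaw=p[2]; fx=F[0]*np.cos(yaw)+F[1]*np.sin(yaw); fy=-F[0]*np.sin(yaw)+F[1]*np.cos(yaw); fz=F[2]
    tan=fx*np.cos(q)-fz*np.sin(q); rd=fx*np.sin(q)+fz*np.cos(q)
    w=R.from_matrix(Rt.T@Rdown(yaw if Rt[0,2]>0 else yaw+np.pi)).as_rotvec(degrees=True)
    print(f"t {s['t']:.2f} vise {np.round(v*1000,1)} q {q:.3f} (mod {q%(2*np.pi):.3f}) rad {rad*1000:.1f}mm Ftan {tan:.1f} Frad {rd:.1f} Fy {fy:.1f} open {s['opening']*1000:.1f} turn {np.round(w,1)} jq {np.round(s['q'],2)}")
    P=v.copy(); L=[]
    for k in range(1,n+1):
        t=np.array([.052*np.sin(q+dq*k)+e[0],y if k==1 else P[1],.1+e[1]+.052*np.cos(q+dq*k)]); d=t-P; P=t
        # vise->tool: world->tool
        c,sn=np.cos(yaw),np.sin(yaw); dw=np.array([c*d[0]-sn*d[1],sn*d[0]+c*d[1],d[2]]); L.append(np.round(Rt.T@dw*1000,1).tolist())
    print(L)
    with open("log.txt","a") as f: f.write(json.dumps([float(s["t"]),*v.tolist(),float(tan),float(rd)])+"\n")
if __name__=="__main__": plan(float(sys.argv[1]))
E
python3 wind.py .2
```

```text
t 15.75 vise [  34.2 -220.1  143.2] q 0.695 (mod 0.695) rad 52.4mm Ftan -1.7 Frad -0.3 Fy -0.1 open 23.4 turn [-0.2  0.1  0.3] jq [-0.52  0.25  1.53 -0.    1.36 -0.4 ]
[[-0.1, 7.7, 7.0], [-0.0, 8.7, 5.6], [-0.0, 9.7, 3.8], [-0.0, 10.2, 1.8], [-0.0, 10.4, -0.3]]
```

Emit:
carry_out(
  motion=[0,0.0077,0.007,0,0,0,-1,0,0.0087,0.0056,0,0,0,-1,0,0.0097,0.0038,0,0,0,-1,0,0.0102,0.0018,0,0,0,-1,0,0.0104,-0.0003,0,0,0,-1],
)

```text
t: 16.25
tool_pos: [0.5818, -0.2664, 0.0977]
orientation: [-1.156, 1.291, -1.297]
force: [-7.6, 1.3, 7.0]
opening: 0.0233
```

```bash
python3 wind.py .25
```

```text
t 16.25 vise [  51.4 -220.1   97.7] q 1.674 (mod 1.674) rad 51.0mm Ftan -6.2 Frad -8.4 Fy 0.4 open 23.3 turn [-0.   0.1  0.3] jq [-0.51  0.34  1.51 -0.    1.29 -0.39]
[[-0.2, 12.7, -2.0], [-0.1, 11.5, -6.0], [-0.1, 9.7, -8.6], [-0.1, 7.2, -10.8], [-0.0, 4.3, -12.2]]
```

Emit:
carry_out(
  motion=[0,0.0127,-0.002,0,0,0,-1,0,0.0115,-0.006,0,0,0,-1,0,0.0097,-0.0086,0,0,0,-1,0,0.0072,-0.0108,0,0,0,-1,0,0.0043,-0.0122,0,0,0,-1],
)

```text
t: 16.75
tool_pos: [0.5455, -0.262, 0.0548]
orientation: [-1.152, 1.285, -1.3]
force: [9.1, -0.7, -5.3]
opening: 0.024
```

```bash
python3 wind.py .25
```

```text
t 16.75 vise [  14.9 -220.    54.8] q 2.856 (mod 2.856) rad 50.3mm Ftan -7.2 Frad 7.7 Fy 0.3 open 24.0 turn [-0.4  0.1  0.3] jq [-0.53  0.29  1.65 -0.    1.19 -0.42]
[[-0.1, 3.7, -12.3], [-0.0, -1.2, -12.9], [-0.0, -4.4, -12.2], [0.0, -7.3, -10.7], [0.0, -9.7, -8.6]]
```

Emit:
carry_out(
  motion=[0,0.0037,-0.0123,0,0,0,-1,0,-0.0012,-0.0129,0,0,0,-1,0,-0.0044,-0.0122,0,0,0,-1,0,-0.0073,-0.0107,0,0,0,-1,0,-0.0097,-0.0086,0,0,0,-1],
)

```text
t: 17.25
tool_pos: [0.491, -0.2552, 0.0705]
orientation: [-1.146, 1.277, -1.306]
force: [4.4, -2.2, -6.1]
opening: 0.0235
```

```bash
python3 wind.py .28
```

```text
t 17.25 vise [ -40.  -219.7   70.5] q -2.245 (mod 4.038) rad 52.1mm Ftan -7.7 Frad 0.2 Fy -1.7 open 23.5 turn [-1.   0.2  0.3] jq [-0.57  0.13  1.8   0.    1.19 -0.46]
[[0.4, -12.6, -7.1], [0.1, -14.1, -3.4], [0.1, -14.5, 0.6], [0.1, -13.8, 4.6], [0.1, -12.0, 8.2]]
```

Emit:
carry_out(
  motion=[0,-0.0126,-0.0071,-0.3,0,0,-1,0,-0.0141,-0.0034,-0.3,0,0,-1,0,-0.0145,0.0006,-0.2,0,0,-1,0,-0.0138,0.0046,-0.2,0,0,-1,0,-0.012,0.0082,0,0,0,-1],
)

```text
t: 17.75
tool_pos: [0.4897, -0.255, 0.1367]
orientation: [-1.162, 1.297, -1.295]
force: [0.4, -3.5, -11.1]
opening: 0.0232
```

```bash
python3 wind.py .28
```

```text
t 17.75 vise [ -41.3 -219.6  136.7] q -0.894 (mod 5.389) rad 53.8mm Ftan -8.1 Frad -7.6 Fy -3.4 open 23.2 turn [0.4 0.1 0.3] jq [-0.57  0.08  1.73 -0.01  1.34 -0.45]
[[0.5, -8.9, 11.9], [0.1, -6.7, 12.9], [0.0, -2.9, 14.2], [0.0, 1.1, 14.5], [-0.0, 5.1, 13.6]]
```

Emit:
carry_out(
  motion=[0.0005,-0.0085,0.012,0,0,0,-1,0,-0.0067,0.0129,0,0,0,-1,0,-0.0029,0.0142,0,0,0,-1,0,0.0011,0.0145,0,0,0,-1,0,0.0051,0.0136,0,0,0,-1],
)

```text
t: 18.25
tool_pos: [0.5517, -0.2627, 0.1518]
orientation: [-1.171, 1.31, -1.287]
force: [-6.5, 0.7, 0.4]
opening: 0.0235
```

```bash
python3 wind.py .28
```

```text
t 18.25 vise [  21.1 -220.   151.8] q 0.397 (mod 0.397) rad 52.9mm Ftan -6.2 Frad -2.2 Fy -0.1 open 23.5 turn [ 1.3 -0.   0.3] jq [-0.52  0.23  1.53 -0.01  1.4  -0.4 ]
[[-0.1, 8.0, 12.3], [-0.1, 10.4, 10.2], [-0.1, 12.8, 6.9], [-0.1, 14.2, 3.1], [-0.1, 14.5, -0.9]]
```

Emit:
carry_out(
  motion=[0,0.008,0.0123,0.3,0,0,-1,0,0.0104,0.0102,0.3,0,0,-1,0,0.0128,0.0069,0.3,0,0,-1,0,0.0142,0.0031,0,0,0,-1,0,0.0145,-0.0009,0,0,0,-1],
)

```text
t: 18.75
tool_pos: [0.5812, -0.2663, 0.0941]
orientation: [-1.166, 1.304, -1.29]
force: [-8.6, 3.5, 8.4]
opening: 0.023
```

```bash
python3 wind.py .25
```

```text
t 18.75 vise [  50.9 -220.2   94.1] q 1.746 (mod 1.746) rad 51.0mm Ftan -6.7 Frad -10.3 Fy 2.4 open 23.0 turn [0.8 0.  0.3] jq [-0.5   0.35  1.5  -0.01  1.3  -0.39]
[[-0.2, 12.6, -2.7], [-0.1, 11.1, -6.6], [-0.1, 9.2, -9.2], [-0.0, 6.6, -11.2], [-0.0, 3.6, -12.4]]
```

Emit:
carry_out(
  motion=[0,0.0126,-0.0027,0.2,0,0,-1,0,0.0111,-0.0066,0.2,0,0,-1,0,0.0092,-0.0092,0,0,0,-1,0,0.0066,-0.0112,0,0,0,-1,0,0.0036,-0.0124,0,0,0,-1],
)

```text
t: 19.25
tool_pos: [0.5446, -0.2619, 0.0549]
orientation: [-1.154, 1.287, -1.3]
force: [13.7, -4.4, -20.5]
opening: 0.0233
```

```bash
python3 wind.py .25
```

```text
t 19.25 vise [  14.  -220.1   54.9] q 2.872 (mod 2.872) rad 49.9mm Ftan -8.1 Frad 23.6 Fy -2.8 open 23.3 turn [-0.2  0.1  0.4] jq [-0.53  0.29  1.65 -0.    1.19 -0.41]
[[-0.1, 3.8, -12.3], [-0.0, -1.4, -12.9], [0.0, -4.6, -12.1], [0.0, -7.4, -10.6], [0.0, -9.8, -8.5]]
```

Emit:
carry_out(
  motion=[0,0.0045,-0.0123,0,0,0,-1,0,-0.001,-0.0129,0,0,0,-1,0,-0.0045,-0.0121,0,0,0,-1,0,-0.0074,-0.0106,0,0,0,-1,0,-0.0098,-0.0085,-0.3,0,0,-1],
)

```text
t: 19.75
tool_pos: [0.4894, -0.2551, 0.0726]
orientation: [-1.155, 1.286, -1.301]
force: [5.2, -3.1, -5.5]
opening: 0.0234
```

```bash
python3 wind.py .25; python3 -c "
from wind import *
im=imaging.read_camera('scene'); c=proj('scene',V(0,.02,.1))[0].astype(int)
a=cv2.resize(im[c[1]-50:c[1]+45,c[0]-50:c[0]+50],None,fx=6,fy=6,interpolation=2); cv2.imwrite('pics/d1.png',cv2.convertScaleAbs(a,alpha=1.3))
"
```

```text
t 19.75 vise [ -41.6 -219.7   72.6] q -2.194 (mod 4.089) rad 52.1mm Ftan -7.7 Frad -1.3 Fy -2.5 open 23.4 turn [-0.3  0.1  0.4] jq [-0.57  0.14  1.79 -0.    1.2  -0.45]
[[0.4, -11.5, -6.1], [0.1, -12.6, -3.1], [0.1, -13.0, 0.1], [0.1, -12.5, 3.3], [0.1, -11.3, 6.3]]
```

View pics/d1.png

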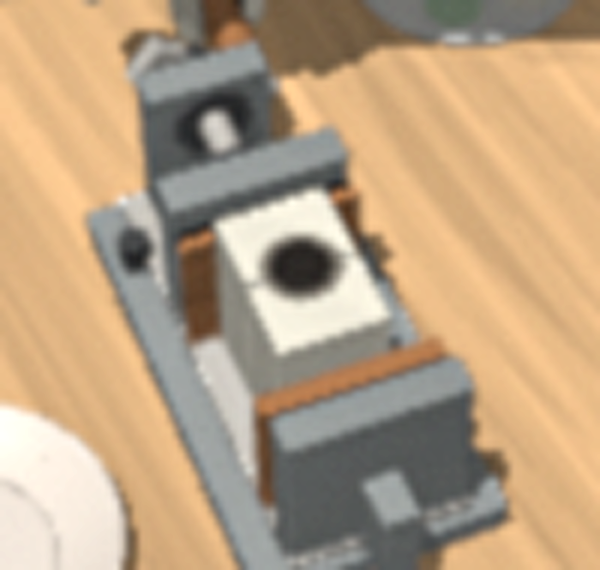

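Emit:
carry_out(
  motion=[0,-0.0115,-0.0061,0,0,0,-1,0,-0.0126,-0.0031,0,0,0,-1,0,-0.013,0.0001,0,0,0,-1,0,-0.0125,0.0033,0,0,0,-1,0,-0.0113,0.0063,0,0,0,-1],
)

```text
t: 20.3
tool_pos: [0.4902, -0.255, 0.138]
orientation: [-1.153, 1.286, -1.303]
force: [17.0, -6.1, -23.6]
opening: 0.0231
```

```bash
python3 wind.py .16
```

```text
t 20.30 vise [ -40.8 -219.5  138. ] q -0.870 (mod 5.413) rad 54.3mm Ftan -6.7 Frad -28.7 Fy -4.0 open 23.1 turn [-0.4  0.1  0.4] jq [-0.57  0.06  1.74 -0.    1.32 -0.45]
[[0.5, -4.3, 7.7], [0.0, -4.9, 6.7], [0.0, -3.7, 7.4], [0.0, -2.5, 7.9], [0.0, -1.2, 8.2]]
```

Emit:
carry_out(
  motion=[0,-0.0025,0.0085,0,0,0,-1,0,-0.0045,0.007,0,0,0,-1,0,-0.0037,0.0074,0,0,0,-1,0,-0.0025,0.0079,0,0,0,-1,0,-0.0012,0.0082,0,0,0,-1],
)

```text
t: 20.8
tool_pos: [0.525, -0.2595, 0.1555]
orientation: [-1.164, 1.298, -1.295]
force: [-5.9, -0.7, -2.8]
opening: 0.0232
```

```bash
sed -i 's/e=(.0007,.003)/e=(.0007,.0015)/' wind.py; python3 wind.py .1
```

```text
t 20.80 vise [  -5.7 -219.9  155.5] q -0.118 (mod 6.165) rad 54.4mm Ftan -6.1 Frad -2.1 Fy -1.4 open 23.2 turn [0.5 0.  0.4] jq [-0.54  0.15  1.62 -0.01  1.38 -0.42]
[[0.1, 2.0, 5.5], [0.0, 0.1, 5.2], [-0.0, 0.6, 5.2], [-0.0, 1.1, 5.1], [-0.0, 1.6, 4.9]]
```

Emit:
carry_out(
  motion=[0,0.001,0.0055,0,0,0,-1,0,0.0001,0.0052,0,0,0,-1,0,0.0006,0.0052,0,0,0,-1,0,0.0011,0.0051,0,0,0,-1,0,0.0016,0.0049,0,0,0,-1],
)

```text
t: 21.3
tool_pos: [0.5489, -0.2624, 0.1524]
orientation: [-1.172, 1.309, -1.288]
force: [-8.6, -1.0, 0.1]
opening: 0.0233
```

```bash
python3 wind.py .07
```

```text
t 21.30 vise [  18.3 -220.   152.4] q 0.333 (mod 0.333) rad 53.8mm Ftan -8.0 Frad -2.7 Fy -2.0 open 23.3 turn [1.2 0.  0.4] jq [-0.52  0.22  1.54 -0.01  1.39 -0.4 ]
[[-0.1, 3.0, 2.9], [-0.0, 1.5, 3.3], [-0.0, 1.7, 3.2], [-0.0, 1.9, 3.1], [-0.0, 2.1, 2.9]]
```

Emit:
carry_out(
  motion=[0,0.002,0.0032,0.2,0,0,-1,0,0.0015,0.0033,0.2,0,0,-1,0,0.0017,0.0032,0.2,0,0,-1,0,0.0019,0.0031,0,0,0,-1,0,0.0021,0.0029,0,0,0,-1],
)

```text
t: 21.8
tool_pos: [0.561, -0.2639, 0.1457]
orientation: [-1.174, 1.312, -1.285]
force: [-10.3, 0.1, 3.3]
opening: 0.0229
```

```bash
python3 wind.py .06;python3 -c "
from wind import *
im=imaging.read_camera('scene'); c=proj('scene',V(0,.02,.1))[0].astype(int)
a=cv2.resize(im[c[1]-50:c[1]+45,c[0]-50:c[0]+50],None,fx=6,fy=6,interpolation=2); cv2.imwrite('pics/d2.png',cv2.convertScaleAbs(a,alpha=1.3))
"
```

```text
t 21.80 vise [  30.5 -220.1  145.7] q 0.593 (mod 0.593) rad 53.4mm Ftan -10.3 Frad -3.0 Fy -1.1 open 22.9 turn [1.5 0.  0.3] jq [-0.51  0.26  1.51 -0.02  1.39 -0.39]
[[-0.1, 2.9, 1.9], [-0.0, 1.9, 2.5], [-0.0, 2.1, 2.4], [-0.0, 2.2, 2.2], [-0.0, 2.3, 2.1]]
```

View pics/d2.png

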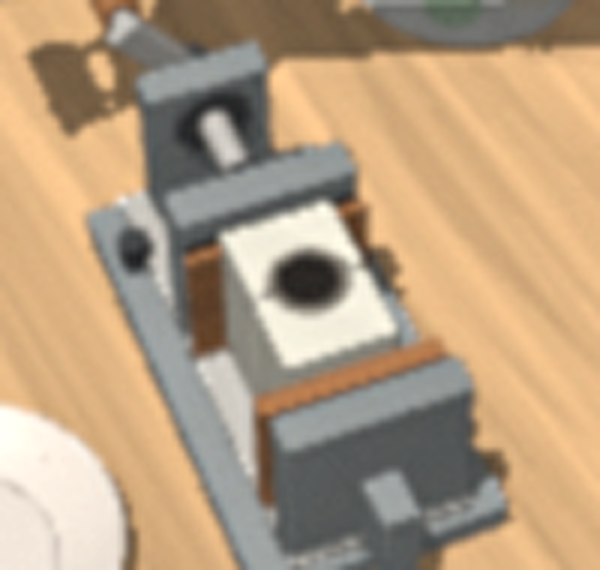

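Emit:
carry_out(
  motion=[0,0.0018,0.0022,0,0,0,-1,0,0.0019,0.0025,0,0,0,-1,0,0.0021,0.0024,0,0,0,-1,0,0.0022,0.0022,0,0,0,-1,0,0.001,0.001,0,0,0,-1],
)

```text
t: 22.35
tool_pos: [0.5668, -0.2646, 0.1408]
orientation: [-1.184, 1.325, -1.277]
force: [-10.8, 0.3, 3.6]
opening: 0.0234
```

```bash
python3 wind.py .06
```

```text
t 22.35 vise [  36.4 -220.1  140.8] q 0.737 (mod 0.737) rad 53.1mm Ftan -10.4 Frad -4.5 Fy -1.0 open 23.4 turn [ 2.4 -0.   0.3] jq [-0.51  0.3   1.48 -0.02  1.4  -0.39]
[[-0.2, 2.9, 1.6], [-0.0, 2.2, 2.2], [-0.0, 2.3, 2.1], [-0.0, 2.5, 1.9], [-0.0, 2.6, 1.8]]
```

Emit:
carry_out(
  motion=[0,0.0025,0.002,0.3,0,0,-1,0,0.0024,0.0022,0.3,0,0,-1,0,0.0024,0.0021,0.3,0,0,-1,0,0.0025,0.0019,0.3,0,0,-1,0,0.0025,0.0018,0.3,0,0,-1],
)

```text
t: 22.85
tool_pos: [0.5722, -0.2653, 0.1346]
orientation: [-1.175, 1.317, -1.283]
force: [-12.7, 1.7, 8.1]
opening: 0.0233
```

```bash
python3 wind.py .06
```

```text
t 22.85 vise [  41.8 -220.2  134.6] q 0.893 (mod 0.893) rad 52.8mm Ftan -14.3 Frad -4.9 Fy 0.2 open 23.3 turn [ 1.7 -0.   0.2] jq [-0.51  0.3   1.48 -0.01  1.38 -0.39]
[[-0.2, 2.9, 1.4], [-0.0, 2.5, 1.8], [-0.0, 2.6, 1.7], [-0.0, 2.7, 1.5], [-0.0, 2.8, 1.3]]
```

Emit:
carry_out(
  motion=[0,0,0,0,0,0,-1,0,0,0,0,0,0,-1,0,0,0,0,0,0,-0.4,0,0,0,0,0,0,0,0,0,0,0,0,0,0.4],
)

```text
t: 23.35
tool_pos: [0.5735, -0.2653, 0.1386]
orientation: [-1.175, 1.317, -1.282]
force: [0.3, 0.3, 0.2]
opening: 0.0395
```

Emit:
carry_out(
  motion=[0,0,0,0,0,0,1,0,0,0,0,0,0,1,0,0,0,0,0,0,1,0,0,0,0,0,0,1,0,0,0,0,0,0,1],
)

```text
t: 23.85
tool_pos: [0.5757, -0.265, 0.1403]
orientation: [-1.173, 1.313, -1.284]
force: [0.2, -0.2, -0.4]
opening: 0.0792
```

```bash
python3 wind.py .06;python3 -c "
from wind import *
im=imaging.read_camera('scene'); c=proj('scene',V(.03,-.2,.14))[0].astype(int)
a=cv2.resize(im[c[1]-40:c[1]+60,c[0]-40:c[0]+60],None,fx=6,fy=6,interpolation=2); cv2.imwrite('pics/e1.png',cv2.convertScaleAbs(a,alpha=1.3))
"
```

```text
t 23.85 vise [  45.2 -219.5  140.3] q 0.853 (mod 0.853) rad 59.1mm Ftan 0.5 Frad -0.1 Fy -0.2 open 79.2 turn [1.5 0.  0.2] jq [-0.5   0.3   1.47 -0.01  1.39 -0.39]
[[0.5, 7.2, -3.2], [-0.0, 2.5, 1.9], [-0.0, 2.6, 1.7], [-0.0, 2.7, 1.6], [-0.0, 2.8, 1.4]]
```

View pics/e1.png

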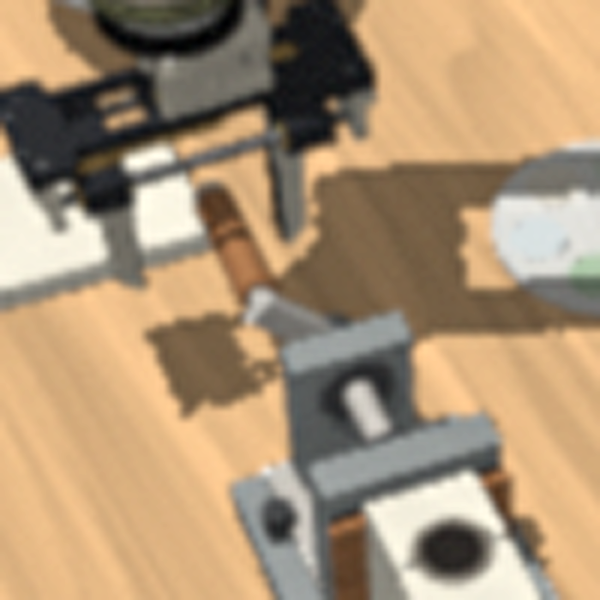

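Emit:
carry_out(
  motion=[0,-0.02,0,0,0,0,1,0,-0.03,0,0,0,0,1,0,-0.03,0,0,0,0,1,0,-0.03,0,0,0,0,1,0,-0.03,0,0,0,0,1],
)

```text
t: 24.4
tool_pos: [0.576, -0.2631, 0.2767]
orientation: [-1.178, 1.326, -1.273]
force: [0.5, 0.7, 0.3]
opening: 0.0931
```

```bash
python3 -c "
from wind import *
from cq import gripmask
im=imaging.read_camera('scene'); cv2.imwrite('pics/scene1.png',im)
o=models.outline_of('scene','crank_grip')
M=o[0]['pixels'].astype(np.float32); print(o[0]['confidence'],M.sum())
qs=np.arange(.3,1.3,.05); print([(round(q,2),round(float(iou(gripmask('scene',q),M)),2)) for q in qs])
c=proj('scene',V(0,-.05,.1))[0].astype(int)
a=cv2.resize(im[c[1]-65:c[1]+65,c[0]-60:c[0]+60],None,fx=4.5,fy=4.5,interpolation=2); cv2.imwrite('pics/e2.png',a)
a=imaging.read_camera('top'); cv2.imwrite('pics/top1.png',a)
s=robot.read_state(); print(s['tool_pos'],s['force'])
"
```

```text
0.65 2286.0
[(np.float64(0.3), 0.0), (np.float64(0.35), 0.0), (np.float64(0.4), 0.0), (np.float64(0.45), 0.0), (np.float64(0.5), 0.0), (np.float64(0.55), 0.0), (np.float64(0.6), 0.0), (np.float64(0.65), 0.0), (np.float64(0.7), 0.0), (np.float64(0.75), 0.0), (np.float64(0.8), 0.0), (np.float64(0.85), 0.0), (np.float64(0.9), 0.0), (np.float64(0.95), 0.0), (np.float64(1.0), 0.0), (np.float64(1.05), 0.0), (np.float64(1.1), 0.0), (np.float64(1.15), 0.0), (np.float64(1.2), 0.0), (np.float64(1.25), 0.0)]
[ 0.57749257 -0.26394153  0.27904897] [ 0.14538658  0.04356185 -0.34682396]
```

View pics/e2.png

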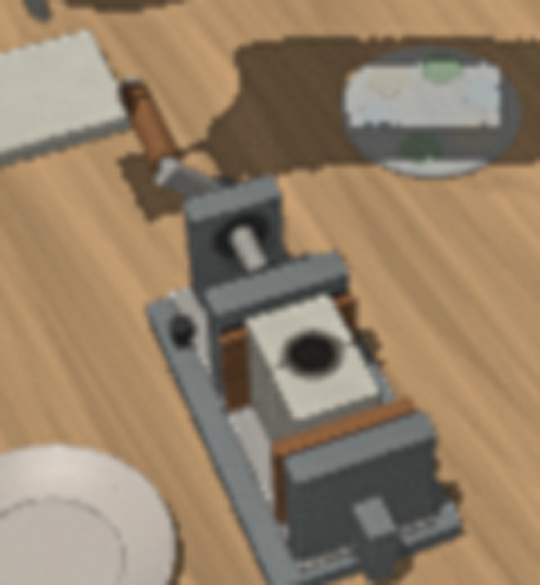

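View pics/top1.png

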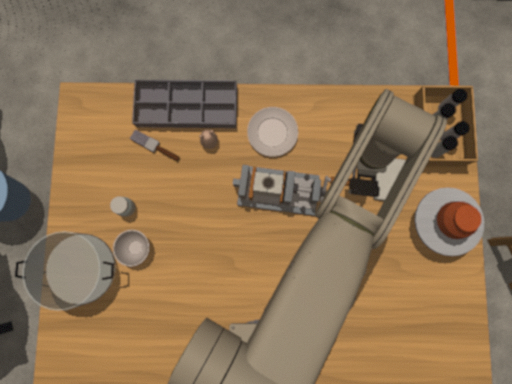

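View pics/scene1.png

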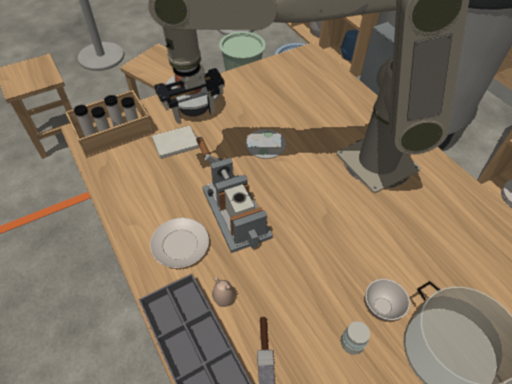

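```bash
python3 -c "
from wind import *
c=proj('scene',V(0,-.05,.1))[0].astype(int); off=c-np.array([60,65])
f=lambda u,v:np.array([u,v])/4.5+off
print('grip obs end',f(130,88),'base',f(168,168))
for q in(.5,.6,.7,.8,.9,1.0):
    print(q,np.round(proj('scene',np.array([V(.052*np.sin(q),y,.1+.052*np.cos(q)) for y in(-.243,-.165)])),1).tolist())
a=cv2.imread('pics/scene0.png');b=cv2.imread('pics/scene1.png')
"
python3 -c "
import cv2,numpy as np
a=cv2.imread('pics/scene0.png')[120:170,180:240];b=cv2.imread('pics/scene1.png')[120:170,180:240]
cv2.imwrite('pics/cmp.png',cv2.resize(np.hstack([a,b]),None,fx=6,fy=6,interpolation=2))"
```

```text
grip obs end [198.88888889 138.55555556] base [207.33333333 156.33333333]
0.5 [[201.4, 136.5], [209.4, 152.3]]
0.6 [[200.2, 137.4], [208.2, 153.3]]
0.7 [[199.1, 138.5], [207.0, 154.3]]
0.8 [[198.1, 139.6], [206.0, 155.4]]
0.9 [[197.3, 140.7], [205.1, 156.6]]
1.0 [[196.5, 141.9], [204.3, 157.7]]
```

View pics/cmp.png

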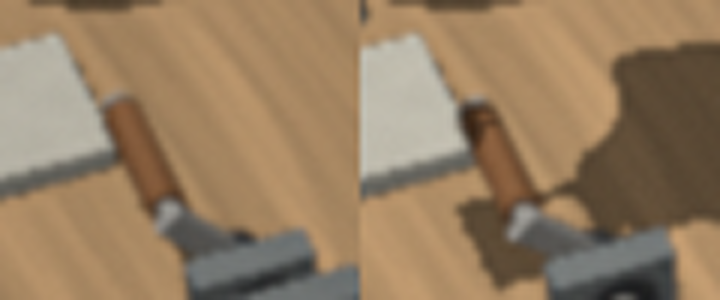

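```bash
python3 -c "
from plant import robot
s=robot.read_state(); print(s['t'],s['tool_pos'],s['force'],s['dq'])
print(robot.close_job())"
```

```text
24.55 [ 0.57749257 -0.26394153  0.27904897] [ 0.14538658  0.04356185 -0.34682396] [ 0.00021986  0.02901416  0.0647471   0.00037074 -0.01856329 -0.00083949]
the job is handed in; nothing more can be done
None
```

The mould is clamped between both jaws and the job is handed in at t = 24.6 s; no verdict is reported.

**Placing:** The mould sat tilted by about 0.2 rad in the fingers after I picked it up. I turned the tool to bring it upright before lowering it onto the bed. Contact with the bed came about 20 mm earlier than my camera fit predicted, because that fit had the mould's height in the grip wrong. The wrist force briefly read 44 N up and -33 N sideways, then relaxed to near zero before I let go. The picture then showed the mould upright, lengthwise, about 1 mm off centre in x and at y about 12 mm.

**Winding:** I wound the crank clockwise about two turns. The push rose from 6–7 N while free to 14.3 N, slightly past the 13 N mark, and I stopped there. I put that at about 115 N between the jaws.

**Last checks:**
- The fingers are off the crank and about 14 cm above it, with wrist force near zero.
- The last scene picture shows the mould standing against the fixed jaw with the sliding jaw on it.
- The crank appears to have sprung back by less than 0.1 rad, so I estimate the hold at about 100 N. This is inferred from push force and angle, not measured directly.
- The final network search for the grip returned a wrong outline, so I compared the crank angle in the pictures by eye.
- The other things look unmoved in both views, though the arm partly hid the bat in the top view and its shadow covered the palette in the scene view.

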